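Close the collimator's dust shutter with the hook rod

TASK

Close up the collimator for the night. First lift the beam cube on its post out from under the raised dust shutter and stand it upright in the empty compartment of the optics tray; then take the hook rod, catch the ring at the top of the shutter with its hook and ease the shutter fully down, keeping the gripper and arm off the collimator and its shutter. Unhook the rod, lay it back in its cradle the way it was, and leave everything else where it stands.

Things in the scene. Friction and masses are not known exactly. Their poses are not given: they have to be found in the camera images.
- collimator: Black tube (170 mm diameter) lying on an aluminium base plate 330 x 240 x 12 mm, its mouth to its own -x (the robot). Two upright rails 20 x 20 mm, 345 mm high, at y = +-102 mm, hold the shutter before the mouth; a tie bar joins them behind the plate. Fixed. Origin: underside of the base plate, midway between the rails, in the shutter's plane; z up. Base plate from x = -70 to +260 mm.
- shutter (a joint): Travel of the dust shutter, m: 0 fully raised, 0.145 fully down on its stop. Aluminium plate 182 wide x 125 high, 8 mm proud to the front, sliding vertically between the rails at collimator x = 0; lower edge 190 mm above the table when fully raised. Weighs about 0.3 kg; guide friction keeps it where it is left; 2 to 5 N pull it down, some 10 N push it up.
- ring (a point): Centre of the steel pull ring, which lies flat (horizontal), 42 mm in front (-x) of the shutter plate at its top edge and moves with it: hole 40 mm, wire 6 mm, 52 mm over all, joined to the plate by a short stem on its +x side. Height 310 mm when the shutter is fully raised, 165 mm when closed. z up, -x towards the robot side.
- cube: Beam cube on a post, loose, about 0.22 kg: round steel foot 58 mm diameter and 13 mm high, post 14 mm diameter, black cube 36 x 36 x 36 mm on top from 68 to 104 mm above the underside. Origin: centre of the underside, z up, x and y square to the cube's faces. It stands on the collimator's base plate (12 mm thick) below the raised shutter, in its way.
- tray: Open grey plastic tray 220 (x) x 115 (y) x 28 mm, wall 5 mm, floor 5 mm, fixed, with one cross wall 5 mm at its middle making two compartments about 102 x 105 mm. Origin: centre of the underside. The empty compartment is at its +x end, the other holds the lens.
- tray_empty (a point): Centre of the floor of the tray's empty compartment, 5 mm above the table; axes as the tray's.
- rod: Hook rod, 200 mm, 0.12 kg. Origin on its axis at the handle's front end; x to the hook, z up as it lies. Square handle 22 x 22 mm from x = -90 to 0, shaft 9 mm diameter to x = 82, 7 mm wire to x = 106, there (106, 0, -6) bent back into a finger 40 mm long pointing 35 degrees from -z towards -x. Rod pitched 35 degrees hook end up: the finger hangs straight down. Balance point about x = -8.
- rod_grip (a point): Point on the rod's axis in the handle, x = -25 mm, a good place to hold it; axes as the rod's.
- hook_tip (a point): Centre of the free end of the hook's finger, at (83, 0, -39) mm in the rod's frame; finger 7 mm diameter.
- cradle: Aluminium stand for the rod, fixed: base 190 x 70 x 10 mm and two notched uprights 12 mm thick, at x = -78 (holds the handle, notch 29 mm wide, floor 64 mm above the table) and x = +55 mm (holds the shaft, notch 18 mm wide, floor 70.5 mm); the notches flare at the top, which is about 95 mm above the table. Origin: centre of the underside.
- cradle_rest (a point): Where the rod's origin rests in the cradle: 75 mm above the table, over the cradle's origin; axes as the cradle's. The hook goes to +x with its finger down.
- lens: Round lens in a black mount (56 mm diameter, 16 mm thick) on a post with a steel foot 54 mm diameter, 107 mm high, loose, in the tray's -x compartment. Leave. Origin: centre of the underside.
- iris: Iris on a post, loose: foot 52 mm diameter, round head 44 mm, 131 mm high. Leave. Origin: centre of the underside.
- tape: Roll of tape lying flat, 92 mm diameter, 25 mm high. Leave. Origin: centre of the underside.
- screwdriver: Screwdriver 170 mm long, lying along its x, under 40 mm high. Leave.
- wrench: Spanner 160 mm long, lying flat along its x, under 15 mm high. Leave.
- bottle: White bottle, 56 mm diameter, 150 mm high. Leave. Origin: centre of the underside.
- opticbox: Paper-white box 80 x 110 x 45 mm. Leave. Origin: centre of the underside.
- hook_bend (a point): Bend of the hook, where the finger leaves the wire, at (106, 0, -6) mm in the rod's frame (wire centre). Caught in the ring, it lies just above the ring's hole with the finger's tip below the ring.
Not all that is in view belongs to the job. What is shaped like the rod but blue is not meant.

How it is judged (in metres and radians):
On the way, in this order (a step that is already met when the one before it is completed fails the run):
1. the beam cube stands upright in the empty compartment, released, the shutter still up (x of cube in the frame of tray_empty between -0.03 and 0.03 m and y of cube in the frame of tray_empty between -0.03 and 0.03 m and z of cube in the frame of tray_empty between -0.004 and 0.006 m and angle between cube's own z axis and vertical below 0.08 rad and value of joint shutter below 0.04 m and contact force between the fingers and cube below 0.1 N and linear speed of cube below 0.03 m/s), for 0.2 s.
2. the hook's finger is down through the ring and pulls on it (horizontal distance between hook_bend and ring below 0.024 m and z of hook_bend in the frame of ring between -0.003 and 0.036 m and z of hook_tip in the frame of ring below -0.003 m and contact force between rod and collimator above 0.5 N and value of joint shutter below 0.09 m), for 0.1 s.
3. the shutter is fully down with the hook still in the ring (horizontal distance between hook_bend and ring below 0.024 m and z of hook_bend in the frame of ring between -0.003 and 0.036 m and z of hook_tip in the frame of ring below -0.003 m and value of joint shutter above 0.141 m), for 0.1 s.
At the end, for the whole second after the job is handed in: Shutter within 4 mm of fully down; beam cube standing upright (under 5 degrees) on the floor of the empty tray compartment; hook rod lying in both cradle notches, hook to the cradle's +x and finger down, within 30 mm along and 10 mm across of its rest; all released and at rest (value of joint shutter above 0.141 m and x of cube in the frame of tray_empty between -0.03 and 0.03 m and y of cube in the frame of tray_empty between -0.03 and 0.03 m and z of cube in the frame of tray_empty between -0.004 and 0.006 m and angle between cube's own z axis and vertical below 0.08 rad and x of rod in the frame of cradle_rest between -0.03 and 0.02 m and y of rod in the frame of cradle_rest between -0.01 and 0.01 m and z of rod in the frame of cradle_rest between -0.006 and 0.006 m and angle between rod's own z axis and vertical below 0.15 rad and x of hook_tip in the frame of cradle_rest above 0.04 m and linear speed of each of cube, rod below 0.03 m/s); the robot touches nothing.
It fails at once if the gripper or arm presses on the collimator or its shutter (over 3 N) (contact force between any of the fingers, the arm and collimator above 3 N).
It fails at once if the shutter is slammed (faster than 0.4 m/s) (velocity of joint shutter above 0.4 m/s).
It fails at once if the beam cube is tipped over (angle between cube's own z axis and vertical above 0.7 rad).
It fails at once if a bystander is moved by more than 25 mm (distance of any of lens, iris, tape, screwdriver, wrench, bottle, opticbox from where it was at the start of the episode above 0.025 m).
It also fails if it takes over 67 s, if anything falls off the work surface, if the arm or the gripper's body presses on something with over 40 N, if the wrist force passes 120 N, or if a joint passes its speed limit or range.

ROBOT

A 6-joint arm with a two-finger parallel gripper is mounted at the origin on the work surface. World frame = base frame: x ahead of the robot, y to its left, z up, the work surface at z = 0. Lengths are in m, angles in degrees, forces in N, time in s.
With the tool pointing down it reaches from about 0.4 to 0.825 m from the base axis. Payload 7 kg.
Tool frame: the origin (TCP) lies at the very end of the fingers, on their centre line; the grasp point (between the pads) lies behind it (r.grasp_offset is the z of the grasp point in the tool frame, in m); z points along the fingers, y is the direction in which the jaws open and shut (so a half turn about z gives the same grasp; the last joint's range is limited). The gripper opens to 88 mm and grips with 3 to 60 N. Pads are 19 mm wide; open, the fingers measure 130 mm over their backs; the gripper's body (78 mm by 193 mm) begins 47 mm behind the grasp point.
Start: joints at [81.881, 20.546, 0.682, 0, -70.136, -16.507], TCP at [0.281, 0.614, 0.192] pointing down, gripper open.
Joint ranges: [-176.03, 176.03], [-82.01, 121.73], [-58.28, 71.71], [-173.87, 95.51], [-174.79, -0.11], [-173.66, 173.66]. Speed limits (degrees/s): [136.94, 136.94, 172.46, 180, 180, 180].

INTERFACE

Orientations are given as [roll, pitch, yaw] about the fixed x, y, z axes, in that order (R = Rz(yaw) Ry(pitch) Rx(roll)).
In Python, from plant import r gives the robot as it stands. The module is installed in compiled form; this text tells all that it offers.
- The arm moves only by the tool servo_tool, never from a script. Its argument "targets" is a list of rows, each an object of numbers: "dx", "dy", "dz": the shift along the world's x, y, z in cm; "spin": the turn about the world's z in rad; "grip": the opening in per cent of the stroke, from 0 (shut) to 100 (fully open). A call has exactly 10 rows; each row is the pose to reach, as a shift and turn from the pose commanded when the call began; what a row does not reach only later rows make up. A row lasts 1/12 s, in which the tool goes at most 41.7 mm and 7.16 degrees, less where a joint would pass 70% of its speed; a pose out of reach is approached as far as the arm can. A call with a gripper value outside its range is refused whole. The fingers move at their own pace and stop on an object; "squeeze" is the grip in N (left out, the last holds). Time passes only in rows, so rows that repeat a pose let the fingers close, or fill a call up. It gives the time, the measured TCP pose, the force and the opening at its end, in the units of the state.
- r.get_state(): the state, without advancing time (a new reading comes with each control period).
- r.capture(name): name is "side" or "top"; returns the picture (420x560x3 uint8, blue, green, red); there is no depth.
- r.get_calibration(name): a dict with "K" (3x3 intrinsics, pixels), "k1" (the pictures are not rectified: a ray, as slopes to the right and down, at radius r is drawn at 1 + k1 r^2 times it, then the intrinsics apply), "extrinsics" (4x4, takes a point from camera to world coordinates). Camera axes: x right, y down, z forward; pixel columns grow to the right and rows downward; lengths in m; the calibration is good to about 2 mm. A picture is of the moment at which its call begins. get_calibration takes no time and is no camera call.
- r.close_job(): hands the job in, once; it reports no verdict.
Trained networks look in the newest picture that a camera, given by its name, has taken for a name from the list of things; names that differ only in an ending like _2 or _b are one class to them, and where a whole thing is asked for, a point or a joint stands for the part that bears it (a point fixed in the world has none). Each returns a list of dicts, best first, with "p" (0 to 1); they miss things now and then, are a little off and sometimes report something else, mostly with a low value. They report only what shows in the picture. A call takes as long as a camera call. They do not tell look-alikes from the thing itself.
- r.cut_out(name, camera): "mask" (420x560 bool, what is visible of it) and "extent" ([left, top, right, bottom] in pixels, round what is visible of it).
The state is a dict: "time_s": time; "joints": joint angles; "qd": joint speeds; "joint_torque": joint torques, N m; "tcp_pos": TCP position; "eef_rot": TCP orientation; "contact_force": force on the tool from outside, world axes, zero at the start; "moment": the same for the moment, N m; "gripper_width": finger opening in m.
Only numpy, scipy, OpenCV 4.12 (cv2) and the standard library are available. Lean on these libraries where they do the work, as an engineer would, in place of code of your own. Each camera call takes 0.05 s, during which the arm holds its last target. There are 200 camera calls.

## Working session

There is one attempt and no reset: what is moved stays moved. The work goes in short steps, Python scripts to look and compute and a tool call to move; the robot and the scene stay as the last step left them, time stands still between calls to the robot, and variables do not carry over. Pictures are saved under pics/ and viewed, about 8 in all and at most 12, crops included, and the job is handed in when it is done.

Besides the shell and the picture viewer there is one more tool, called after "Emit:" by a JSON object that holds its "fn" and its "kwargs". servo_tool: Moves the arm, as the interface text tells. Its arguments: {"type":"object","properties":{"targets":{"type":"array"},"squeeze":{"type":"number"}},"required":["targets"]}

```bash
mkdir -p pics; python3 - <<'E'
from plant import r
import cv2,numpy as np
for n in("side","top"):
    im=r.capture(n); cv2.imwrite(f"pics/{n}0.png",im)
    c=r.get_calibration(n); print(n,np.round(c["K"],1).tolist(),c["k1"],np.round(c["extrinsics"],3).tolist())
    for t in("cube","tray","rod","cradle","collimator","ring","lens"):
        for d in r.cut_out(t,n)[:3]:
            ys,xs=np.nonzero(d["mask"]);print(n,t,round(d["p"],2),d["extent"],xs.mean().round(1),ys.mean().round(1),len(xs))
print(r.get_state(),r.grasp_offset)
E
```

```text
side [[405.6, 0.0, 283.2], [0.0, 405.6, 207.1], [0.0, 0.0, 1.0]] 0.006797817397435114 [[0.997, -0.035, 0.07, 0.4], [-0.075, -0.671, 0.737, -0.759], [0.021, -0.74, -0.672, 0.885], [0.0, 0.0, 0.0, 1.0]]
side cube 0.71 [344.8, 222.0, 371.0, 262.8] 356.7 242.3 585
side cube 0.25 [352.6, 147.9, 387.8, 232.9] 372.9 188.4 1179
side tray 0.61 [252.5, 175.5, 321.7, 202.5] 289.1 189.3 1526
side tray 0.3 [352.0, 149.0, 387.9, 228.7] 372.7 187.4 1280
side rod 0.76 [176.8, 342.9, 197.9, 418.8] 185.8 388.7 570
side rod 0.7 [268.1, 347.2, 357.9, 368.5] 302.7 355.4 791
side cradle 0.62 [262.1, 340.2, 344.2, 394.6] 304.4 371.8 2444
side collimator 0.72 [329.7, 130.2, 466.5, 294.5] 398.7 235.0 12614
side collimator 0.36 [287.6, 184.9, 302.3, 219.7] 296.1 205.1 274
side ring 0.6 [349.8, 150.0, 387.7, 231.3] 372.7 188.1 1170
side ring 0.16 [210.9, 166.6, 231.2, 211.0] 221.4 189.4 645
side lens 0.67 [261.4, 166.9, 280.7, 197.2] 271.9 181.3 321
top [[431.0, 0.0, 273.1], [0.0, 431.0, 202.8], [0.0, 0.0, 1.0]] -0.13439416018443412 [[-0.003, -0.998, 0.061, 0.413], [-1.0, 0.003, -0.001, -0.022], [0.001, -0.061
[... 797 characters left out ...]
.2, 283.6] 176.4 272.4 414
{'time_s': 0.8, 'joints': array([ 8.18815008e+01,  2.05437765e+01,  6.81577837e-01, -6.69000115e-05,
       -7.01369767e+01, -1.65071198e+01]), 'qd': array([-0.03934576, -0.13653065,  0.06834954, -0.07860213, -0.02198207,
       -0.04260121]), 'joint_torque': array([ 1.55767717e-03, -5.82286656e+01,  2.93291187e+01,  7.00230628e+00,
        1.27051596e-02, -1.00492952e-05]), 'tcp_pos': array([0.28126741, 0.613571  , 0.19198732]), 'eef_rot': array([-1.79999227e+02,  2.94640363e-04, -2.46256418e+01]), 'contact_force': array([-0.7572246 ,  0.08436962, -0.15449491]), 'moment': array([ 0.04702114,  0.01107721, -0.00730826]), 'gripper_width': 0.08750264543965315} -0.0188
```

View pics/side0.png

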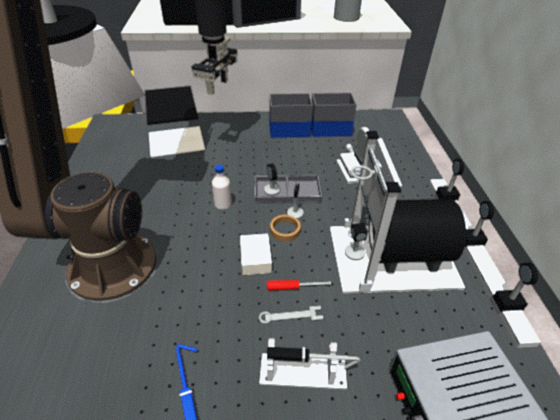

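View pics/top0.png

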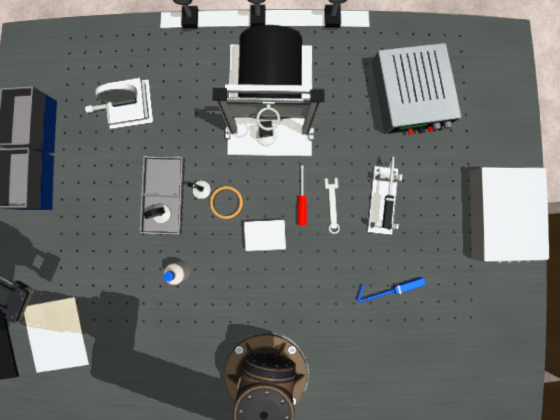

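```bash
cat >h.py <<'E'
from plant import r
import numpy as np,cv2
C={n:r.get_calibration(n) for n in("side","top")}
def ray(n,u,v):
    c=C[n];p=cv2.undistortPoints(np.array([[[u,v]]],float),np.array(c["K"]),np.array([c["k1"],0,0,0.]))[0,0]
    E=np.array(c["extrinsics"]);return E[:3,3],E[:3,:3]@[p[0],p[1],1]
def at(n,u,v,z):
    o,d=ray(n,u,v);return (o+d*(z-o[2])/d[2])[:3]
def proj(n,P):
    c=C[n];E=np.linalg.inv(np.array(c["extrinsics"]));rv=cv2.Rodrigues(E[:3,:3])[0]
    return cv2.projectPoints(np.atleast_2d(P).astype(float),rv,E[:3,3],np.array(c["K"]),np.array([c["k1"],0,0,0.]))[0][:,0]
def tri(a,b):
    (o,d),(p,e)=ray("side",*a),ray("top",*b)
    s=np.linalg.lstsq(np.c_[d,-e],p-o,rcond=None)[0];A,B=o+d*s[0],p+e*s[1];return (A+B)/2,np.linalg.norm(A-B)
def crop(im,x0,y0,x1,y1,k):
    return cv2.resize(im[y0:y1,x0:x1],None,fx=k,fy=k,interpolation=cv2.INTER_CUBIC)
E
python3 - <<'E'
from h import *
t=cv2.imread("pics/top0.png");s=cv2.imread("pics/side0.png")
o=np.zeros((600,800,3),np.uint8)
def put(i,x,y):o[y:y+i.shape[0],x:x+i.shape[1]]=i[:600-y,:800-x]
put(crop(t,205,75,335,160,3),0,0);put(crop(s,325,120,405,300,3),400,0)
put(crop(t,355,150,415,245,3),0,265);put(crop(t,135,150,195,240,3),190,265);put(crop(s,250,335,370,400,3)[:,:],645,0) if 0 else put(crop(s,345,140,395,270,3),645,0)
cv2.imwrite("pics/c1.png",o)
E
```

```text
(no output)
```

View pics/c1.png

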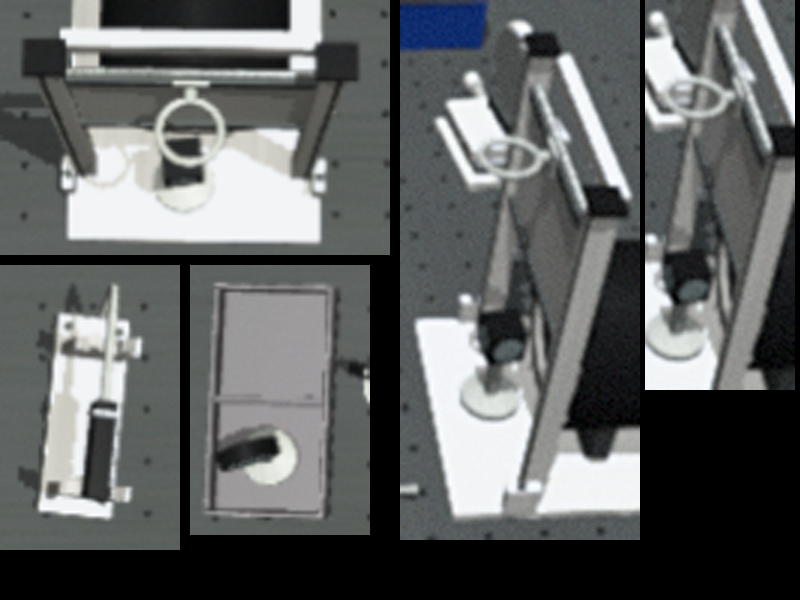

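```bash
python3 - <<'E'
from h import *
np.set_printoptions(precision=4,suppress=True)
print("ring",tri((363,172.3),(268.3,118.7)), at("top",268.3,118.7,.31),at("side",363,172.3,.31))
print("rails",at("top",219.3,93.3,.345),at("top",317.3,95,.345))
print("plate",at("top",227.7,154.3,.012),at("top",312,155.3,.012))
print("foot",at("top",266,136.5,.025),at("side",355.3,252,.025)); print("cube",tri((358.3,231.7),(265.7,129)))
print("cradle",[at("top",*p,.01) for p in((375,166),(397.7,168.3),(368.3,232.3),(392.3,234))])
print("rod bend,front,back",at("top",393,156.7,.073),at("top",389.3,196,.086),at("top",386.7,228.3,.086))
print("tray",[at("top",*p,.028) for p in((143.3,156.7),(182.3,157.3),(179.3,233.7),(140.3,232.7))])
# template foot circle overlays & residual colours: threshold bright foot in side
for n,z in(("side",.06),):
    pass
E
```

```text
ring (array([ 0.6541, -0.0132,  0.3074]), np.float64(0.005190838055682933)) [ 0.6507 -0.0129  0.31  ] [ 0.6557 -0.0161  0.31  ]
rails [0.6971 0.0897 0.345 ] [ 0.6927 -0.1161  0.345 ]
plate [0.6252 0.1058 0.012 ] [ 0.6216 -0.1342  0.012 ]
foot [ 0.6734 -0.0036  0.025 ] [ 0.6786 -0.0137  0.025 ]
cube (array([ 0.6784, -0.0039,  0.097 ]), np.float64(0.0005347829122768631))
cradle [array([ 0.5913, -0.3153,  0.01  ]), array([ 0.5849, -0.3816,  0.01  ]), array([ 0.402 , -0.2926,  0.01  ]), array([ 0.3966, -0.3619,  0.01  ])]
rod bend,front,back [ 0.6079 -0.3507  0.073 ] [ 0.4993 -0.3342  0.086 ] [ 0.4129 -0.3256  0.086 ]
tray [array([0.6178, 0.3453, 0.028 ]), array([0.6149, 0.2328, 0.028 ]), array([0.3999, 0.2389, 0.028 ]), array([0.4024, 0.3503, 0.028 ])]
```

```bash
python3 - <<'E'
from h import *
s=cv2.imread("pics/side0.png");t=cv2.imread("pics/top0.png")
P=[[.281,.614,.192+h] for h in(0,.066,.1,.15,.2,.25,.3)]
a=proj("side",P);print(a.round(0).tolist());print(proj("top",P).round(0).tolist())
x=crop(s,160,0,260,110,5)
for h,(u,v) in zip((0,66,100,150,200,250,300),a):
    if v>0: cv2.line(x,(int((u-160)*5)+40,int(v*5)),(int((u-160)*5)+70,int(v*5)),(0,0,255),1);cv2.putText(x,str(h),(int((u-160)*5)+72,int(v*5)),0,.5,(0,0,255))
o=np.zeros((550,800,3),np.uint8);o[:,:500]=x
y=crop(s,345,210,375,265,9)[:495];o[:495,510:780]=y
cv2.imwrite("pics/g.png",o)
E
```

```text
[[218.0, 96.0], [216.0, 78.0], [215.0, 69.0], [214.0, 54.0], [213.0, 39.0], [211.0, 23.0], [210.0, 6.0]]
[[20.0, 281.0], [5.0, 284.0], [-3.0, 285.0], [-17.0, 288.0], [-31.0, 291.0], [-47.0, 294.0], [-63.0, 297.0]]
```

View pics/g.png

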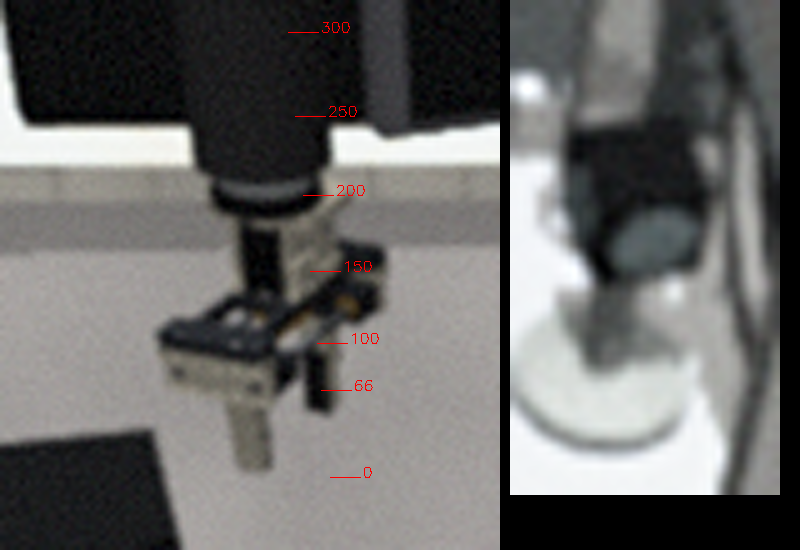

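Emit:
{"fn": "servo_tool", "kwargs": {"targets": [{"dx": 4,"dy": -4,"dz": 3,"spin": 0.1,"grip": 100},{"dx": 20,"dy": -40,"dz": 6,"spin": 0.31,"grip": 100},{"dx": 20,"dy": -40,"dz": 6,"spin": 0.31,"grip": 100},{"dx": 20,"dy": -40,"dz": 6,"spin": 0.31,"grip": 100},{"dx": 20,"dy": -40,"dz": 6,"spin": 0.31,"grip": 100},{"dx": 20,"dy": -40,"dz": 6,"spin": 0.31,"grip": 100},{"dx": 20,"dy": -40,"dz": 6,"spin": 0.31,"grip": 100},{"dx": 20,"dy": -40,"dz": 6,"spin": 0.31,"grip": 100},{"dx": 20,"dy": -40,"dz": 6,"spin": 0.31,"grip": 100},{"dx": 20,"dy": -40,"dz": 6,"spin": 0.31,"grip": 100}]}}

```text
time_s: 1.63
tcp_pos: [0.4651, 0.2473, 0.2488]
eef_rot: [-180.0, -0.0, -6.8]
contact_force: [0.2, 0.3, -0.4]
gripper_width: 0.0877
```

Emit:
{"fn": "servo_tool", "kwargs": {"targets": [{"dx": 2,"dy": -37,"dz": 0},{"dx": 2,"dy": -37,"dz": 0},{"dx": 2,"dy": -37,"dz": 0},{"dx": 2,"dy": -37,"dz": 0},{"dx": 2,"dy": -37,"dz": 0},{"dx": 2,"dy": -37,"dz": 0},{"dx": 2,"dy": -37,"dz": 0},{"dx": 2,"dy": -37,"dz": 0},{"dx": 2,"dy": -37,"dz": 0},{"dx": 2,"dy": -37,"dz": 0}]}}

```text
validation failed for argument at $.ta...
```

Emit:
{"fn": "servo_tool", "kwargs": {"targets": [{"dx": -4,"dy": -20.6,"dz": -8},{"dx": -4,"dy": -20.6,"dz": -8},{"dx": -4,"dy": -20.6,"dz": -8},{"dx": -4,"dy": -20.6,"dz": -8},{"dx": -4,"dy": -20.6,"dz": -8},{"dx": -4,"dy": -20.6,"dz": -8},{"dx": -4,"dy": -20.6,"dz": -8},{"dx": -4,"dy": -20.6,"dz": -8},{"dx": -4,"dy": -20.6,"dz": -8},{"dx": -4,"dy": -20.6,"dz": -8}]}}

```text
validation failed for argument at $.ta...
```

```bash
python3 - <<'E'
from h import *
t=r.capture("top");s=r.capture("side");st=r.get_state();print(st["tcp_pos"],st["eef_rot"],st["joints"])
cv2.imwrite("pics/t2.png",t);cv2.imwrite("pics/s2.png",s)
def ov(im,n,yaw,org):
    c,sn=np.cos(yaw),np.sin(yaw)
    pts=[np.array([org[0]+c*a-sn*b,org[1]+sn*a+c*b,.075+z]) for a,b,z in((-90,0,11),(0,0,11),(82,0,4.5),(106,0,-6),(83,0,-39),(-58,0,11)) for a,b,z in[(a/1e3,b/1e3,z/1e3)]]
    return proj(n,pts)
o=np.zeros((600,800,3),np.uint8)
a=crop(t,340,140,430,250,5);p=(ov(t,"top",np.radians(-6.8),(.502,-.336))-[340,140])*5
b=crop(s,245,310,375,400,3.6);q=(ov(s,"side",np.radians(-6.8),(.502,-.336))-[245,310])*3.6
for im,pp in((a,p),(b,q)):
    for u,v in pp: cv2.circle(im,(int(u),int(v)),3,(0,0,255),1)
o[:550,:330]=a[:,:330];h=min(600,b.shape[0]);o[:h,335:335+min(465,b.shape[1])]=b[:h,:465];cv2.imwrite("pics/c2.png",o)
E
```

```text
[0.46646331 0.24488214 0.24942502] [-1.79954046e+02 -8.41672162e-02 -7.12516387e+00] [ 4.90855259e+01  4.47084713e+00 -1.26725457e+01  4.64790861e-02
 -7.27716122e+01  3.37756107e+01]
```

View pics/c2.png

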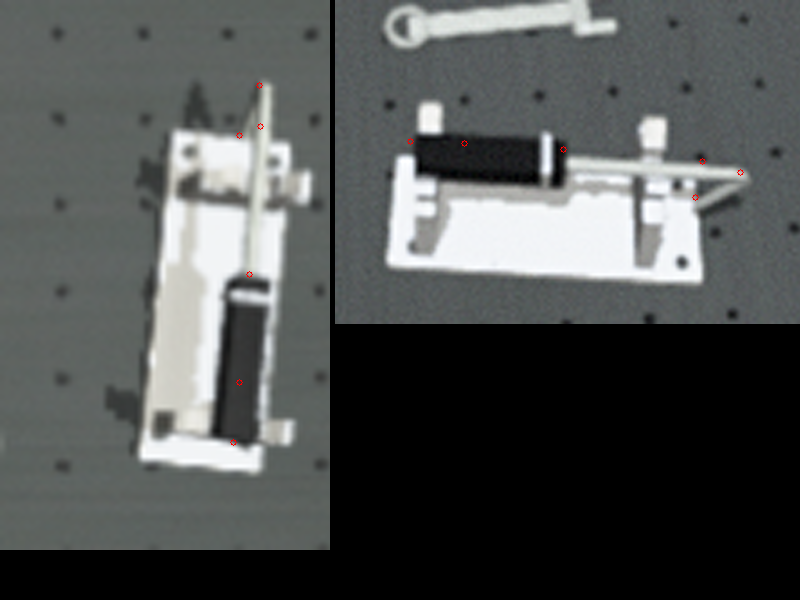

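Emit:
{"fn": "servo_tool", "kwargs": {"targets": [{"dx": 2,"dy": -37,"dz": 0,"spin": 0,"grip": 100},{"dx": 2,"dy": -37,"dz": 0,"spin": 0,"grip": 100},{"dx": 2,"dy": -37,"dz": 0,"spin": 0,"grip": 100},{"dx": 2,"dy": -37,"dz": 0,"spin": 0,"grip": 100},{"dx": 2,"dy": -37,"dz": 0,"spin": 0,"grip": 100},{"dx": 2,"dy": -37,"dz": 0,"spin": 0,"grip": 100},{"dx": 2,"dy": -37,"dz": 0,"spin": 0,"grip": 100},{"dx": 2,"dy": -37,"dz": 0,"spin": 0,"grip": 100},{"dx": 2,"dy": -37,"dz": 0,"spin": 0,"grip": 100},{"dx": 2,"dy": -37,"dz": 0,"spin": 0,"grip": 100}]}}

```text
time_s: 2.57
tcp_pos: [0.4844, -0.1256, 0.248]
eef_rot: [179.9, 0.0, -7.1]
contact_force: [-0.3, 0.2, -0.2]
gripper_width: 0.0876
```

Emit:
{"fn": "servo_tool", "kwargs": {"targets": [{"dx": -4,"dy": -20.4,"dz": -8,"spin": -0.012,"grip": 100},{"dx": -4,"dy": -20.4,"dz": -8,"spin": -0.012,"grip": 100},{"dx": -4,"dy": -20.4,"dz": -8,"spin": -0.012,"grip": 100},{"dx": -4,"dy": -20.4,"dz": -8,"spin": -0.012,"grip": 100},{"dx": -4,"dy": -20.4,"dz": -8,"spin": -0.012,"grip": 100},{"dx": -4,"dy": -20.4,"dz": -8,"spin": -0.012,"grip": 100},{"dx": -4,"dy": -20.4,"dz": -8,"spin": -0.012,"grip": 100},{"dx": -4,"dy": -20.4,"dz": -8,"spin": -0.012,"grip": 100},{"dx": -4,"dy": -20.4,"dz": -8,"spin": -0.012,"grip": 100},{"dx": -4,"dy": -20.4,"dz": -8,"spin": -0.012,"grip": 100}]}}

```text
time_s: 3.4
tcp_pos: [0.4454, -0.3241, 0.1688]
eef_rot: [180.0, -0.1, -7.5]
contact_force: [0.2, 0.1, -0.7]
gripper_width: 0.0878
```

Emit:
{"fn": "servo_tool", "kwargs": {"targets": [{"dx": 0,"dy": 0,"dz": -3,"spin": 0,"grip": 100},{"dx": 0,"dy": 0,"dz": -6,"spin": 0,"grip": 100},{"dx": 0,"dy": 0,"dz": -9,"spin": 0,"grip": 100},{"dx": 0,"dy": 0,"dz": -11.3,"spin": 0,"grip": 100},{"dx": 0,"dy": 0,"dz": -11.3,"spin": 0,"grip": 100},{"dx": 0,"dy": 0,"dz": -11.3,"spin": 0,"grip": 40},{"dx": 0,"dy": 0,"dz": -11.3,"spin": 0,"grip": 0},{"dx": 0,"dy": 0,"dz": -11.3,"spin": 0,"grip": 0},{"dx": 0,"dy": 0,"dz": -11.3,"spin": 0,"grip": 0},{"dx": 0,"dy": 0,"dz": -11.3,"spin": 0,"grip": 0}], "squeeze": 60}}

```text
time_s: 4.23
tcp_pos: [0.4456, -0.325, 0.0565]
eef_rot: [180.0, -0.1, -7.5]
contact_force: [-0.7, -0.3, -1.2]
gripper_width: 0.0597
```

Emit:
{"fn": "servo_tool", "kwargs": {"targets": [{"dx": 0,"dy": -0.4,"dz": 0,"spin": 0,"grip": 40},{"dx": 0,"dy": -0.4,"dz": 0,"spin": 0,"grip": 0},{"dx": 0,"dy": -0.4,"dz": 0,"spin": 0,"grip": 0},{"dx": 0,"dy": -0.4,"dz": 0,"spin": 0,"grip": 0},{"dx": 0,"dy": -0.4,"dz": 0,"spin": 0,"grip": 0},{"dx": 0,"dy": -0.4,"dz": 0,"spin": 0,"grip": 0},{"dx": 0,"dy": -0.4,"dz": 0,"spin": 0,"grip": 0},{"dx": 0,"dy": -0.4,"dz": 0,"spin": 0,"grip": 0},{"dx": 0,"dy": -0.4,"dz": 0,"spin": 0,"grip": 0},{"dx": 0,"dy": -0.4,"dz": 0,"spin": 0,"grip": 0}], "squeeze": 60}}

```text
time_s: 5.07
tcp_pos: [0.4447, -0.3288, 0.0551]
eef_rot: [180.0, 0.0, -7.5]
contact_force: [-0.2, 0.5, -1.0]
gripper_width: 0.0006
```

```bash
python3 - <<'E'
from plant import r
s=r.get_state();print(s["tcp_pos"],s["contact_force"],s["moment"],s["gripper_width"],s["time_s"])
E
```

```text
[ 0.44473592 -0.32881625  0.05510139] [-0.19876878  0.50113575 -1.00807941] [ 0.01710365 -0.05440457  0.00091904] 0.0005928007108646568 5.0667
```

```bash
python3 - <<'E'
from h import *
t=r.capture("top");s=r.capture("side")
o=np.zeros((600,800,3),np.uint8)
a=crop(t,340,140,430,260,5);b=crop(s,235,280,375,420,3.3)
o[:600,:330]=a[:,:330];o[:b.shape[0],335:335+460]=b[:,:460];cv2.imwrite("pics/c3.png",o)
E
```

```text
(no output)
```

View pics/c3.png

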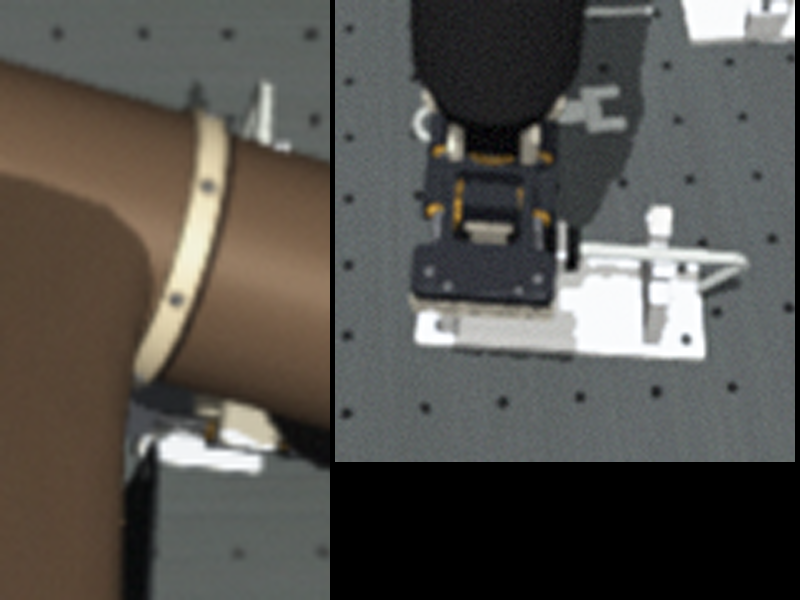

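Emit:
{"fn": "servo_tool", "kwargs": {"targets": [{"dx": 0,"dy": 0,"dz": 0.5,"spin": 0,"grip": 0},{"dx": 0,"dy": 0,"dz": 1,"spin": 0,"grip": 0},{"dx": 0,"dy": 0,"dz": 2,"spin": 0,"grip": 0},{"dx": 0,"dy": 0,"dz": 3,"spin": 0,"grip": 0},{"dx": 0,"dy": 0,"dz": 4,"spin": 0,"grip": 0},{"dx": 0,"dy": 0,"dz": 5,"spin": 0,"grip": 0},{"dx": 0,"dy": 0,"dz": 6,"spin": 0,"grip": 0},{"dx": 0,"dy": 0,"dz": 6,"spin": 0,"grip": 0},{"dx": 0,"dy": 0,"dz": 6,"spin": 0,"grip": 0},{"dx": 0,"dy": 0,"dz": 6,"spin": 0,"grip": 0}], "squeeze": 60}}

```text
time_s: 6.0
tcp_pos: [0.4445, -0.3287, 0.1149]
eef_rot: [-180.0, 0.0, -7.6]
contact_force: [-0.8, -0.3, -0.2]
gripper_width: 0.0003
```

```bash
python3 - <<'E'
from h import *
t=r.capture("top");s=r.capture("side");st=r.get_state();print(st["tcp_pos"],st["contact_force"],st["moment"],st["gripper_width"])
o=np.zeros((600,800,3),np.uint8)
a=crop(t,340,140,430,260,5);b=crop(s,235,280,375,420,3.3)
o[:600,:330]=a[:,:330];o[:b.shape[0],335:335+460]=b[:,:460];cv2.imwrite("pics/c4.png",o)
for d in r.cut_out("rod","side")[:3]: print(d["p"],d["extent"])
E
```

```text
[ 0.44426587 -0.32861499  0.11445681] [-0.60550326 -0.48313041 -0.03339304] [-0.05801748  0.06675556 -0.0096386 ] 0.00043833855270520363
0.78 [177.3, 346.8, 197.2, 417.0]
0.61 [302.6, 349.8, 358.7, 369.8]
```

View pics/c4.png

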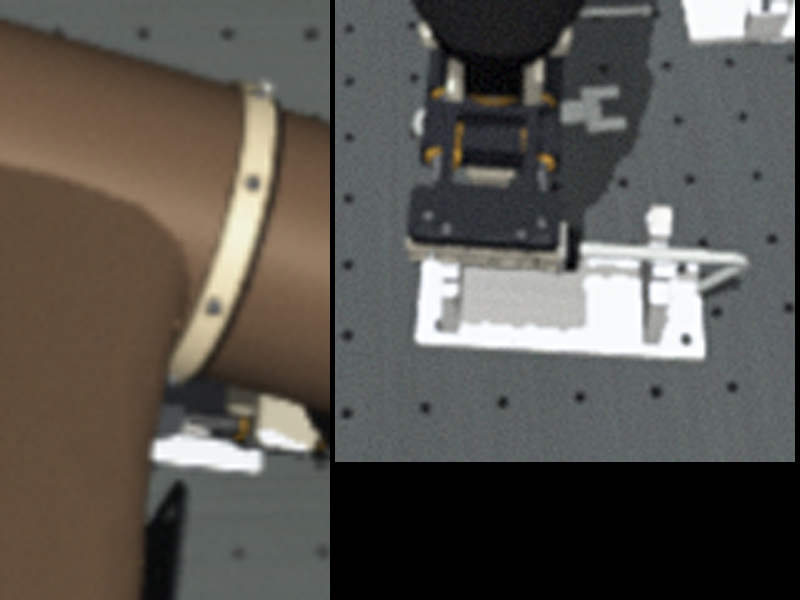

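```bash
python3 - <<'E'
from h import *
P=[[.4443,-.3286,.1145],[.4443-.039,-.3286-.09,.181],[.4443+.039,-.3286-.09,.181],[.4443-.039,-.3286+.09,.181],[.4455,-.3295,.075],[.503,-.337,.086],[.413,-.3255,.086]]
for n in("side","top"):print(n,proj(n,P).round(0).tolist())
print((np.array([[412,250],[560,262],[545,100]])-[335,0])/3.3+[235,280])
E
```

```text
side [[281.0, 343.0], [264.0, 371.0], [307.0, 368.0], [260.0, 288.0], [281.0, 353.0], [309.0, 352.0], [266.0, 349.0]]
top [[390.0, 216.0], [434.0, 231.0], [433.0, 199.0], [362.0, 232.0], [387.0, 216.0], [390.0, 195.0], [387.0, 228.0]]
[[258.33333333 355.75757576]
 [303.18181818 359.39393939]
 [298.63636364 310.3030303 ]]
```

Emit:
{"fn": "servo_tool", "kwargs": {"targets": [{"dx": 0,"dy": 0,"dz": 3,"spin": 0.12,"grip": 60},{"dx": 0,"dy": 0,"dz": 6,"spin": 0.25,"grip": 60},{"dx": 0,"dy": 0,"dz": 8,"spin": 0.37,"grip": 60},{"dx": 0,"dy": 0,"dz": 8,"spin": 0.5,"grip": 60},{"dx": 0,"dy": 0,"dz": 8,"spin": 0.62,"grip": 60},{"dx": 0,"dy": 0,"dz": 8,"spin": 0.75,"grip": 60},{"dx": 0,"dy": 0,"dz": 8,"spin": 0.87,"grip": 60},{"dx": 0,"dy": 0,"dz": 8,"spin": 1.0,"grip": 60},{"dx": 0,"dy": 0,"dz": 8,"spin": 1.0,"grip": 60},{"dx": 0,"dy": 0,"dz": 8,"spin": 1.0,"grip": 60}], "squeeze": 60}}

```text
time_s: 6.98
tcp_pos: [0.4446, -0.3288, 0.1946]
eef_rot: [-180.0, 0.0, 49.5]
contact_force: [-0.2, -0.2, 0.5]
gripper_width: 0.052
```

```bash
python3 - <<'E'
from h import *
s=r.capture("side");t=r.capture("top");st=r.get_state();T=st["tcp_pos"];print(T,st["eef_rot"],st["gripper_width"])
P=[T+[0,0,h] for h in(0,.03,.066)];q=proj("side",P);print(q.round(1).tolist())
b=crop(s,210,220,360,400,3.3);
for u,v in (q-[210,220])*3.3: cv2.circle(b,(int(u),int(v)),3,(0,0,255),1)
a=crop(t,350,130,440,250,3.3);
for u,v in (proj("top",P)-[350,130])*3.3: cv2.circle(a,(int(u),int(v)),3,(0,0,255),1)
o=np.zeros((594,800,3),np.uint8);o[:,:495]=b;o[:396,500:797]=a;cv2.imwrite("pics/c5.png",o)
E
```

```text
[ 0.44463595 -0.32879527  0.19482086] [-1.79973450e+02  1.05812534e-02  4.95199162e+01] 0.05270490464463109
[[282.1, 321.4], [282.4, 312.6], [282.8, 301.4]]
```

View pics/c5.png

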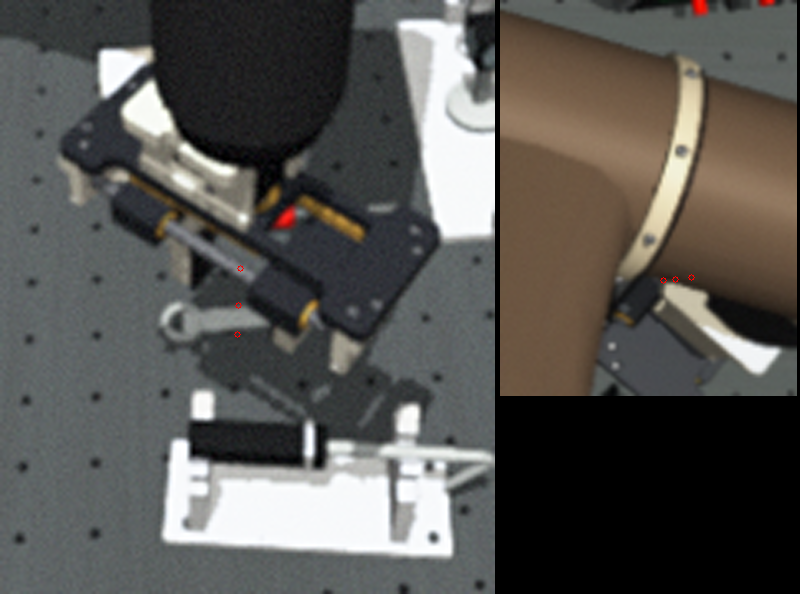

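```bash
python3 - <<'E'
from h import *
def tips(T,yaw,half,dz):
    y=np.radians(yaw);d=np.array([np.sin(y),-np.cos(y),0]);return [np.array(T)+d*half+[0,0,dz],np.array(T)-d*half+[0,0,dz]]
for dz in(0,.015,.03):
    print(dz,"start crop(160,0)x5:",((proj("side",tips([.281,.614,.192],-24.6,.055,dz))-[160,0])*5).round(0).tolist(),
     "now:",((proj("side",tips([.4446,-.3288,.1948],49.5,.036,dz))-[210,220])*3.3).round(0).tolist())
E
```

```text
0 start crop(160,0)x5: [[254.0, 511.0], [324.0, 446.0]] now: [[288.0, 368.0], [189.0, 303.0]]
0.015 start crop(160,0)x5: [[252.0, 492.0], [323.0, 427.0]] now: [[290.0, 354.0], [189.0, 288.0]]
0.03 start crop(160,0)x5: [[250.0, 472.0], [321.0, 407.0]] now: [[291.0, 339.0], [189.0, 273.0]]
```

Emit:
{"fn": "servo_tool", "kwargs": {"targets": [{"dx": 0.1,"dy": -0.1,"dz": 0,"spin": -0.12,"grip": 70},{"dx": 0.1,"dy": -0.1,"dz": 0,"spin": -0.25,"grip": 70},{"dx": 0.1,"dy": -0.1,"dz": 0,"spin": -0.37,"grip": 70},{"dx": 0.1,"dy": -0.1,"dz": -1,"spin": -0.5,"grip": 70},{"dx": 0.1,"dy": -0.1,"dz": -2,"spin": -0.62,"grip": 70},{"dx": 0.1,"dy": -0.1,"dz": -4,"spin": -0.75,"grip": 70},{"dx": 0.1,"dy": -0.1,"dz": -6,"spin": -0.87,"grip": 70},{"dx": 0.1,"dy": -0.1,"dz": -8,"spin": -1.0,"grip": 70},{"dx": 0.1,"dy": -0.1,"dz": -8,"spin": -1.0,"grip": 70},{"dx": 0.1,"dy": -0.1,"dz": -8,"spin": -1.0,"grip": 70}], "squeeze": 60}}

```text
time_s: 7.92
tcp_pos: [0.4451, -0.3297, 0.1146]
eef_rot: [-180.0, 0.1, -7.4]
contact_force: [-1.3, -0.5, 0.9]
gripper_width: 0.0613
```

Emit:
{"fn": "servo_tool", "kwargs": {"targets": [{"dx": 0,"dy": 0,"dz": -2,"spin": 0,"grip": 70},{"dx": 0,"dy": 0,"dz": -4,"spin": 0,"grip": 70},{"dx": 0,"dy": 0,"dz": -6,"spin": 0,"grip": 70},{"dx": 0,"dy": 0,"dz": -7.9,"spin": 0,"grip": 70},{"dx": 0,"dy": 0,"dz": -7.9,"spin": 0,"grip": 0},{"dx": 0,"dy": 0,"dz": -7.9,"spin": 0,"grip": 0},{"dx": 0,"dy": 0,"dz": -7.9,"spin": 0,"grip": 0},{"dx": 0,"dy": 0,"dz": -7.9,"spin": 0,"grip": 0},{"dx": 0,"dy": 0,"dz": -7.9,"spin": 0,"grip": 0},{"dx": 0,"dy": 0,"dz": -7.9,"spin": 0,"grip": 0}], "squeeze": 60}}

```text
time_s: 8.75
tcp_pos: [0.4464, -0.3301, 0.0372]
eef_rot: [180.0, -0.1, -7.5]
contact_force: [0.4, 0.3, -0.3]
gripper_width: 0.0269
```

Emit:
{"fn": "servo_tool", "kwargs": {"targets": [{"dx": 0,"dy": 0,"dz": 0,"spin": 0,"grip": 0},{"dx": 0,"dy": 0,"dz": 0,"spin": 0,"grip": 0},{"dx": 0,"dy": 0,"dz": 0,"spin": 0,"grip": 0},{"dx": 0,"dy": 0,"dz": 0,"spin": 0,"grip": 0},{"dx": 0,"dy": 0,"dz": 0.5,"spin": 0,"grip": 0},{"dx": 0,"dy": 0,"dz": 1,"spin": 0,"grip": 0},{"dx": 0,"dy": 0,"dz": 1.5,"spin": 0,"grip": 0},{"dx": 0,"dy": 0,"dz": 2,"spin": 0,"grip": 0},{"dx": 0,"dy": 0,"dz": 2,"spin": 0,"grip": 0},{"dx": 0,"dy": 0,"dz": 2,"spin": 0,"grip": 0}], "squeeze": 60}}

```text
time_s: 9.58
tcp_pos: [0.4459, -0.3299, 0.0565]
eef_rot: [180.0, -0.0, -7.6]
contact_force: [0.6, 1.3, -1.4]
gripper_width: 0.0219
```

```bash
python3 - <<'E'
from h import *
s=r.capture("side");st=r.get_state();T=st["tcp_pos"];print(T,st["contact_force"],st["moment"],st["gripper_width"])
for d in r.cut_out("rod","side")[:3]:
    print(d["p"],d["extent"])
cv2.imwrite("pics/s6.png",s)
E
```

```text
[ 0.44568911 -0.32978615  0.05617076] [-0.83862847  0.19887666 -0.35089913] [-0.02464324  0.069691    0.01678376] 0.021544452166866485
0.73 [175.5, 345.4, 197.9, 419.5]
0.65 [300.4, 342.6, 359.4, 365.0]
```

Emit:
{"fn": "servo_tool", "kwargs": {"targets": [{"dx": 0,"dy": 0,"dz": 3,"spin": 0,"grip": 0},{"dx": 0,"dy": 0,"dz": 6.5,"spin": 0,"grip": 0},{"dx": 0,"dy": 0,"dz": 10,"spin": 0,"grip": 0},{"dx": -0.4,"dy": 2.7,"dz": 10,"spin": 0.1,"grip": 0},{"dx": -0.8,"dy": 5.4,"dz": 10,"spin": 0.2,"grip": 0},{"dx": -1.3,"dy": 8,"dz": 10,"spin": 0.3,"grip": 0},{"dx": -1.7,"dy": 10.7,"dz": 10,"spin": 0.4,"grip": 0},{"dx": -2.1,"dy": 13.4,"dz": 10,"spin": 0.5,"grip": 0},{"dx": -2.5,"dy": 16.1,"dz": 10,"spin": 0.585,"grip": 0},{"dx": -2.5,"dy": 16.1,"dz": 10,"spin": 0.585,"grip": 0}], "squeeze": 60}}

```text
time_s: 10.52
tcp_pos: [0.4196, -0.1659, 0.1561]
eef_rot: [-180.0, -0.0, 26.4]
contact_force: [-0.7, -0.1, -1.2]
gripper_width: 0.0218
```

Emit:
{"fn": "servo_tool", "kwargs": {"targets": [{"dx": 0,"dy": 0,"dz": -2.5,"spin": 0,"grip": 0},{"dx": 0,"dy": 0,"dz": -5,"spin": 0,"grip": 0},{"dx": 0,"dy": 0,"dz": -7.5,"spin": 0,"grip": 0},{"dx": 0,"dy": 0,"dz": -10,"spin": 0,"grip": 0},{"dx": 0,"dy": 0,"dz": -12,"spin": 0,"grip": 0},{"dx": 0,"dy": 0,"dz": -12.2,"spin": 0,"grip": 0},{"dx": 0,"dy": 0,"dz": -12.2,"spin": 0,"grip": 0},{"dx": 1,"dy": 0.5,"dz": -12.2,"spin": 0,"grip": 0},{"dx": 2,"dy": 1,"dz": -12.2,"spin": 0,"grip": 0},{"dx": 2,"dy": 1,"dz": -12.2,"spin": 0,"grip": 0}], "squeeze": 60}}

```text
time_s: 11.35
tcp_pos: [0.4448, -0.1582, 0.0358]
eef_rot: [179.9, -0.2, 26.0]
contact_force: [0.3, 0.2, -0.2]
gripper_width: 0.0212
```

```bash
cat >>h.py <<'E'
ROD=[(-90,0,11),(0,0,11),(0,0,0),(82,0,0),(106,0,-6),(83,0,-39)]
def rodpts(G,yaw,grip,zax,pitch=0):
    y,p=np.radians(yaw),np.radians(pitch);out=[]
    for a,b,c in ROD:
        a=a-grip;x=a*np.cos(p)-c*np.sin(p);z=a*np.sin(p)+c*np.cos(p)
        out.append([G[0]+x/1e3*np.cos(y),G[1]+x/1e3*np.sin(y),zax+z/1e3])
    return np.array(out)
E
python3 - <<'E'
from h import *
s=r.capture("side");t=r.capture("top");st=r.get_state();T=st["tcp_pos"];print(T,st["eef_rot"],st["gripper_width"],st["time_s"])
P=rodpts(T,st["eef_rot"][2],-58,T[2]+.0385)
o=np.zeros((600,800,3),np.uint8)
for n,im,x0,y0,k,w in(("side",s,240,220,3,400),("top",t,245,110,3.2,390)):
    c=crop(im,x0,y0,x0+int(w/k),y0+180,k)
    for u,v in (proj(n,P)-[x0,y0])*k: cv2.circle(c,(int(u),int(v)),3,(0,0,255),1)
    X=0 if n=="side" else 405
    o[:min(600,c.shape[0]),X:X+c.shape[1]]=c[:600]
cv2.imwrite("pics/c7.png",o)
E
```

```text
[ 0.44229586 -0.15842878  0.03505428] [ 1.79951912e+02 -1.05591038e-01  2.60061739e+01] 0.02094143723726642 11.45
```

View pics/c7.png

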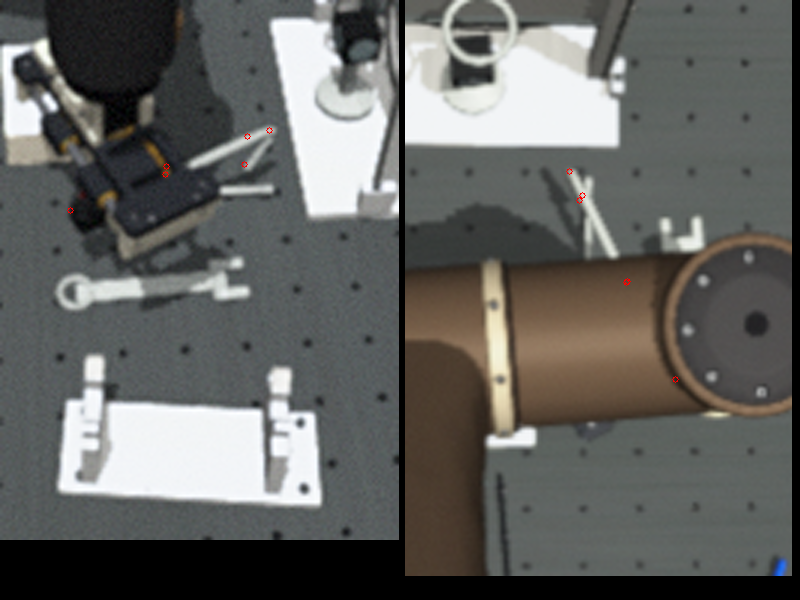

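Emit:
{"fn": "servo_tool", "kwargs": {"targets": [{"dx": 0.5,"dy": 0.2,"dz": -0.2,"spin": 0,"grip": 0},{"dx": 2,"dy": 1,"dz": -0.2,"spin": 0,"grip": 0},{"dx": 4,"dy": 1.9,"dz": -0.2,"spin": 0,"grip": 0},{"dx": 6,"dy": 2.9,"dz": -0.2,"spin": 0,"grip": 0},{"dx": 8,"dy": 3.9,"dz": -0.2,"spin": 0,"grip": 0},{"dx": 9.5,"dy": 4.6,"dz": -0.2,"spin": 0,"grip": 0},{"dx": 9.8,"dy": 5.6,"dz": -0.2,"spin": 0,"grip": 0},{"dx": 10.0,"dy": 6.4,"dz": -0.2,"spin": 0,"grip": 0},{"dx": 10.1,"dy": 7.0,"dz": -0.2,"spin": 0,"grip": 0},{"dx": 10.2,"dy": 7.3,"dz": -0.2,"spin": 0,"grip": 0}], "squeeze": 60}}

```text
time_s: 12.28
tcp_pos: [0.5421, -0.085, 0.032]
eef_rot: [-180.0, 0.0, 26.0]
contact_force: [0.2, -0.3, -1.4]
gripper_width: 0.0216
```

Emit:
{"fn": "servo_tool", "kwargs": {"targets": [{"dx": -0.05,"dy": 0.2,"dz": 0,"spin": 0,"grip": 0},{"dx": -0.15,"dy": 0.5,"dz": 0,"spin": 0,"grip": 0},{"dx": -0.3,"dy": 0.8,"dz": 0,"spin": 0,"grip": 0},{"dx": -0.5,"dy": 1.2,"dz": 0,"spin": 0,"grip": 0},{"dx": -0.7,"dy": 1.6,"dz": 0,"spin": 0,"grip": 0},{"dx": -0.9,"dy": 2.0,"dz": 0,"spin": 0,"grip": 0},{"dx": -1.1,"dy": 2.4,"dz": 0,"spin": 0,"grip": 0},{"dx": -1.3,"dy": 2.8,"dz": 0,"spin": 0,"grip": 0},{"dx": -1.5,"dy": 3.2,"dz": 0,"spin": 0,"grip": 0},{"dx": -1.7,"dy": 3.6,"dz": 0,"spin": 0,"grip": 0}], "squeeze": 60}}

```text
time_s: 13.12
tcp_pos: [0.5255, -0.0494, 0.0321]
eef_rot: [180.0, -0.0, 26.0]
contact_force: [1.8, -0.8, -1.0]
gripper_width: 0.0215
```

```bash
cat >look.py <<'E'
from h import *
import sys
s=r.capture("side");t=r.capture("top");st=r.get_state();print(st["tcp_pos"],st["eef_rot"],st["contact_force"],st["gripper_width"],st["time_s"])
n=sys.argv[1];cv2.imwrite(f"pics/s{n}.png",s);cv2.imwrite(f"pics/t{n}.png",t)
for w in sys.argv[2:]:
    for c in("side","top"):
        for d in r.cut_out(w,c)[:2]:
            ys,xs=np.nonzero(d["mask"]);print(c,w,round(d["p"],2),d["extent"],xs.mean().round(1),ys.mean().round(1),len(xs))
E
python3 look.py 8 cube
```

```text
[ 0.52531188 -0.04923555  0.03212113] [-1.79989403e+02  7.13235583e-03  2.60056667e+01] [ 0.48322889 -0.69442916 -0.76097261] 0.02127145374476772 13.2167
side cube 0.84 [340.6, 214.5, 361.7, 254.3] 350.1 233.6 430
top cube 0.57 [242.2, 124.7, 266.0, 152.7] 253.6 138.0 369
```

Emit:
{"fn": "servo_tool", "kwargs": {"targets": [{"dx": -0.2,"dy": 0.5,"dz": 0,"spin": 0,"grip": 0},{"dx": -0.5,"dy": 1.2,"dz": 0,"spin": 0,"grip": 0},{"dx": -0.8,"dy": 1.9,"dz": 0,"spin": 0,"grip": 0},{"dx": -1.1,"dy": 2.6,"dz": 0,"spin": 0,"grip": 0},{"dx": -1.4,"dy": 3.3,"dz": 0,"spin": 0,"grip": 0},{"dx": -1.7,"dy": 4.0,"dz": 0,"spin": 0,"grip": 0},{"dx": -1.9,"dy": 4.7,"dz": 0,"spin": 0,"grip": 0},{"dx": -2.1,"dy": 5.4,"dz": 0,"spin": 0,"grip": 0},{"dx": -2.3,"dy": 6.0,"dz": 0,"spin": 0,"grip": 0},{"dx": -2.4,"dy": 6.4,"dz": 0,"spin": 0,"grip": 0}], "squeeze": 60}}

```text
time_s: 14.15
tcp_pos: [0.5016, 0.015, 0.0322]
eef_rot: [180.0, -0.0, 26.0]
contact_force: [0.6, -0.9, -0.5]
gripper_width: 0.0217
```

```bash
python3 look.py 9 cube
```

```text
[0.50175076 0.01493175 0.03221153] [-1.79999635e+02 -1.96305598e-02  2.60314566e+01] [ 0.34282939 -0.00229335 -1.21762865] 0.02138910028263079 14.25
side cube 0.72 [327.6, 201.5, 350.9, 237.7] 337.4 217.4 450
top cube 0.72 [215.3, 133.2, 244.2, 158.6] 228.3 145.0 323
```

Emit:
{"fn": "servo_tool", "kwargs": {"targets": [{"dx": 0.5,"dy": -1.0,"dz": 0,"spin": 0,"grip": 0},{"dx": 1.3,"dy": -2.7,"dz": 0,"spin": 0,"grip": 0},{"dx": 0.5,"dy": -3.1,"dz": 1,"spin": 0,"grip": 0},{"dx": -1,"dy": -3.8,"dz": 3,"spin": 0,"grip": 0},{"dx": -3,"dy": -5,"dz": 5,"spin": 0,"grip": 0},{"dx": -5,"dy": -7,"dz": 7,"spin": 0,"grip": 0},{"dx": -6,"dy": -9.5,"dz": 9,"spin": 0,"grip": 0},{"dx": -6,"dy": -12.5,"dz": 10,"spin": -0.05,"grip": 0},{"dx": -6,"dy": -15.5,"dz": 10,"spin": -0.15,"grip": 0},{"dx": -6,"dy": -18.5,"dz": 10,"spin": -0.25,"grip": 0}], "squeeze": 60}}

```text
time_s: 15.18
tcp_pos: [0.4422, -0.1728, 0.1336]
eef_rot: [180.0, -0.2, 11.4]
contact_force: [1.2, 0.7, -0.6]
gripper_width: 0.0218
```

Emit:
{"fn": "servo_tool", "kwargs": {"targets": [{"dx": 0,"dy": -3,"dz": 0,"spin": -0.1,"grip": 0},{"dx": 0.2,"dy": -6,"dz": 0,"spin": -0.2,"grip": 0},{"dx": 0.4,"dy": -9,"dz": 0,"spin": -0.3,"grip": 0},{"dx": 0.4,"dy": -12,"dz": 0,"spin": -0.335,"grip": 0},{"dx": 0.4,"dy": -14,"dz": 0,"spin": -0.335,"grip": 0},{"dx": 0.4,"dy": -16,"dz": 0,"spin": -0.335,"grip": 0},{"dx": 0.4,"dy": -16,"dz": 0,"spin": -0.335,"grip": 0},{"dx": 0.4,"dy": -16,"dz": 0,"spin": -0.335,"grip": 0},{"dx": 0.4,"dy": -16,"dz": 0,"spin": -0.335,"grip": 0},{"dx": 0.4,"dy": -16,"dz": 0,"spin": -0.335,"grip": 0}], "squeeze": 60}}

```text
time_s: 16.02
tcp_pos: [0.4455, -0.3306, 0.1321]
eef_rot: [-180.0, 0.0, -7.5]
contact_force: [0.2, 0.5, -0.9]
gripper_width: 0.0214
```

```bash
python3 look.py 10 cube rod; python3 - <<'E'
from h import *
s=cv2.imread("pics/s10.png");t=cv2.imread("pics/t10.png");st=r.get_state();T=st["tcp_pos"]
P=rodpts(T,st["eef_rot"][2],-58,T[2]+.0385);print(proj("side",P).round(1).tolist())
o=np.zeros((600,800,3),np.uint8)
o[:540,:360]=crop(s,310,130,400,265,4)
o[:260,365:365+400]=crop(t,200,95,300,160,4)
c=crop(s,240,270,375,380,3.2)
for u,v in (proj("side",P)-[240,270])*3.2: cv2.circle(c,(int(u),int(v)),3,(0,0,255),1)
o[262:600,365:365+432]=c[:338,:432];cv2.imwrite("pics/c10.png",o)
E
```

```text
[ 0.44581762 -0.33031509  0.13230061] [-1.79999932e+02 -1.91503985e-02 -7.49962746e+00] [ 0.51619604  0.42526647 -0.34242409] 0.021274541937537805 16.1167
side cube 0.8 [324.2, 203.5, 349.6, 235.6] 337.0 218.5 418
top cube 0.65 [223.0, 135.3, 246.5, 161.1] 232.2 147.4 407
top cube 0.49 [242.0, 218.2, 282.8, 253.1] 265.1 234.9 1193
side rod 0.83 [177.1, 342.8, 199.0, 418.1] 185.4 389.5 624
side rod 0.49 [257.9, 340.9, 344.7, 389.6] 304.7 371.0 2740
top rod 0.81 [371.4, 275.3, 426.6, 298.0] 403.7 287.1 330
[[266.4, 324.7], [312.4, 327.6], [312.0, 330.6], [353.9, 333.2], [365.7, 335.6], [351.7, 343.5]]
```

View pics/c10.png

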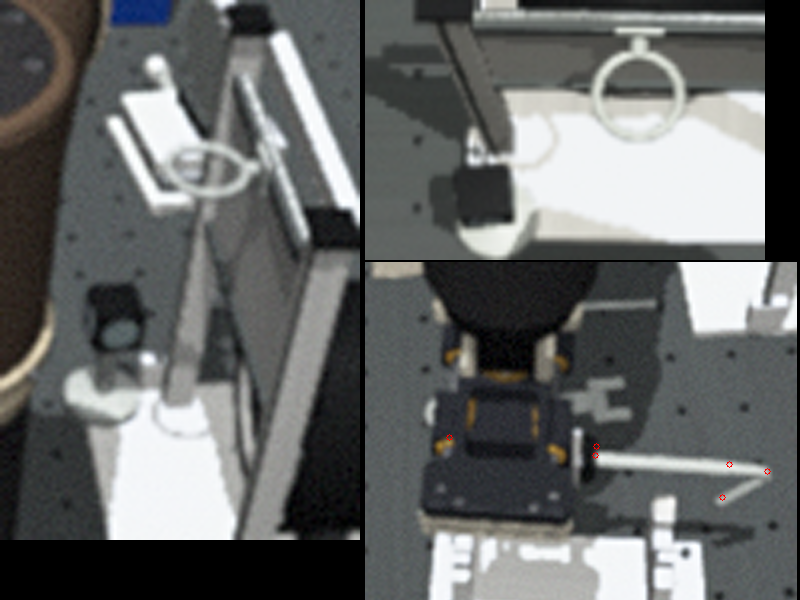

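Emit:
{"fn": "servo_tool", "kwargs": {"targets": [{"dx": 0,"dy": 0,"dz": -3,"spin": 0,"grip": 0},{"dx": 0,"dy": 0,"dz": -6,"spin": 0,"grip": 0},{"dx": 0,"dy": 0,"dz": -8,"spin": 0,"grip": 0},{"dx": 0,"dy": 0,"dz": -9,"spin": 0,"grip": 0},{"dx": 0,"dy": 0,"dz": -9.4,"spin": 0,"grip": 0},{"dx": 0,"dy": 0,"dz": -9.5,"spin": 0,"grip": 0},{"dx": 0,"dy": 0,"dz": -9.5,"spin": 0,"grip": 70},{"dx": 0,"dy": 0,"dz": -9.5,"spin": 0,"grip": 70},{"dx": 0,"dy": 0,"dz": -9.5,"spin": 0,"grip": 70},{"dx": 0,"dy": 0,"dz": -9.5,"spin": 0,"grip": 70}], "squeeze": 60}}

```text
time_s: 17.15
tcp_pos: [0.4464, -0.3311, 0.038]
eef_rot: [180.0, -0.1, -7.5]
contact_force: [0.0, -0.5, -0.5]
gripper_width: 0.0426
```

```bash
python3 - <<'E'
from h import *
print(at("top",229.75,143.75,.116),at("top",229.75,143.75,.11),at("side",335.75,229,.025))
# side cube block centre crop (117,316)
print(tri((310+117/4,130+316/4),(229.75,144.5)))
for n,(x,y,z) in (("emptyfloor",(.566,.293,.005)),):print(proj("top",[x,y,z]))
c=np.array([[.6178,.3453],[.6149,.2328],[.3999,.2389],[.4024,.3503]]);print(c.mean(0),np.degrees(np.arctan2(*(c[0]-c[3])[::-1])),np.degrees(np.arctan2(*(c[1]-c[2])[::-1])))
m=c.mean(0);d=(c[0]-c[3]);d/=np.linalg.norm(d);print(m+d*.0538)
print(at("top",162.3,176.3,.005))
E
```

```text
[0.63488241 0.08974476 0.116     ] [0.6360836  0.09034705 0.11      ] [0.63879343 0.07992614 0.025     ]
(array([0.64021659, 0.09154975, 0.09502799]), np.float64(0.006238862363152502))
[[163.04043816 175.64615727]]
[0.50875  0.291825] -1.3297467970897061 -1.6251652069400886
[0.56253551 0.2905765 ]
[0.56412403 0.2951346  0.005     ]
```

Emit:
{"fn": "servo_tool", "kwargs": {"targets": [{"dx": 0,"dy": 0,"dz": 0,"spin": 0,"grip": 70},{"dx": 0,"dy": 0,"dz": 0,"spin": 0,"grip": 70},{"dx": 0,"dy": 0,"dz": 3,"spin": 0,"grip": 70},{"dx": 0,"dy": 0,"dz": 6.5,"spin": 0,"grip": 70},{"dx": 0,"dy": 0,"dz": 10,"spin": 0,"grip": 70},{"dx": 0.5,"dy": 4,"dz": 10,"spin": 0.05,"grip": 70},{"dx": 1,"dy": 8,"dz": 10,"spin": 0.1,"grip": 70},{"dx": 2,"dy": 12,"dz": 10,"spin": 0.12,"grip": 70},{"dx": 3,"dy": 16,"dz": 10,"spin": 0.12,"grip": 70},{"dx": 4,"dy": 20,"dz": 10,"spin": 0.12,"grip": 70}]}}

```text
time_s: 17.98
tcp_pos: [0.4858, -0.1292, 0.1376]
eef_rot: [-180.0, -0.1, -0.7]
contact_force: [0.5, 0.0, -0.8]
gripper_width: 0.0609
```

Emit:
{"fn": "servo_tool", "kwargs": {"targets": [{"dx": 0.5,"dy": 4,"dz": 0,"spin": 0,"grip": 70},{"dx": 1,"dy": 8,"dz": 0,"spin": 0,"grip": 70},{"dx": 1.5,"dy": 12,"dz": 0,"spin": 0,"grip": 70},{"dx": 2,"dy": 16,"dz": 0,"spin": 0,"grip": 70},{"dx": 2,"dy": 20,"dz": 0,"spin": 0,"grip": 70},{"dx": 2,"dy": 22.1,"dz": 0,"spin": 0,"grip": 70},{"dx": 2,"dy": 22.1,"dz": 0,"spin": 0,"grip": 70},{"dx": 2,"dy": 22.1,"dz": 0,"spin": 0,"grip": 70},{"dx": 2,"dy": 22.1,"dz": 0,"spin": 0,"grip": 70},{"dx": 2,"dy": 22.1,"dz": 0,"spin": 0,"grip": 70}]}}

```text
time_s: 18.82
tcp_pos: [0.5056, 0.0894, 0.1371]
eef_rot: [180.0, 0.0, -0.7]
contact_force: [0.8, -0.4, 0.0]
gripper_width: 0.0612
```

```bash
python3 look.py 11 rod cube
```

```text
[0.5056875  0.08919127 0.13715216] [ 1.79997687e+02  6.36170833e-04 -7.58947692e-01] [-0.45361119 -1.23092824  0.00541848] 0.06137985575350609 18.9167
side rod 0.93 [266.3, 348.3, 358.9, 367.1] 306.4 355.5 847
side rod 0.58 [176.6, 345.0, 200.3, 420.0] 185.6 387.6 620
top rod 0.96 [379.2, 157.0, 397.0, 230.6] 388.7 197.2 460
top rod 0.92 [356.5, 278.7, 425.7, 300.5] 392.9 289.5 520
side cube 0.79 [323.7, 201.4, 351.5, 237.5] 337.4 218.7 513
top cube 0.74 [223.5, 134.8, 245.4, 159.6] 232.7 146.6 313
```

Emit:
{"fn": "servo_tool", "kwargs": {"targets": [{"dx": 3,"dy": 0.1,"dz": 0,"spin": 0,"grip": 70},{"dx": 6,"dy": 0.1,"dz": 0,"spin": 0,"grip": 70},{"dx": 9,"dy": 0.1,"dz": 0,"spin": 0,"grip": 70},{"dx": 12,"dy": 0.1,"dz": 0,"spin": 0,"grip": 70},{"dx": 12.6,"dy": 0.1,"dz": -0.5,"spin": 0,"grip": 70},{"dx": 12.6,"dy": 0.1,"dz": -1,"spin": 0,"grip": 70},{"dx": 12.6,"dy": 0.1,"dz": -3,"spin": 0,"grip": 70},{"dx": 12.6,"dy": 0.1,"dz": -5,"spin": 0,"grip": 70},{"dx": 12.6,"dy": 0.1,"dz": -7,"spin": 0,"grip": 70},{"dx": 12.6,"dy": 0.1,"dz": -8.9,"spin": 0,"grip": 70}]}}

```text
time_s: 19.95
tcp_pos: [0.6303, 0.0909, 0.0471]
eef_rot: [-180.0, 0.0, -0.7]
contact_force: [0.2, -1.2, -1.0]
gripper_width: 0.0612
```

Emit:
{"fn": "servo_tool", "kwargs": {"targets": [{"dx": 0,"dy": 0,"dz": 0,"spin": 0,"grip": 0},{"dx": 0,"dy": 0,"dz": 0,"spin": 0,"grip": 0},{"dx": 0,"dy": 0,"dz": 0,"spin": 0,"grip": 0},{"dx": 0,"dy": 0,"dz": 0,"spin": 0,"grip": 0},{"dx": 0,"dy": 0,"dz": 0,"spin": 0,"grip": 0},{"dx": 0,"dy": 0,"dz": 0,"spin": 0,"grip": 0},{"dx": 0,"dy": 0,"dz": 0,"spin": 0,"grip": 0},{"dx": 0,"dy": 0,"dz": 0,"spin": 0,"grip": 0},{"dx": 0,"dy": 0,"dz": 0,"spin": 0,"grip": 0},{"dx": 0,"dy": 0,"dz": 0,"spin": 0,"grip": 0}], "squeeze": 30}}

```text
time_s: 20.78
tcp_pos: [0.6326, 0.0915, 0.0497]
eef_rot: [-180.0, -0.1, -0.7]
contact_force: [-1.1, 1.4, 7.2]
gripper_width: 0.0367
```

Emit:
{"fn": "servo_tool", "kwargs": {"targets": [{"dx": 0,"dy": 0,"dz": 1,"spin": 0,"grip": 0},{"dx": 0,"dy": 0,"dz": 3,"spin": 0,"grip": 0},{"dx": 0,"dy": 0,"dz": 5.5,"spin": 0,"grip": 0},{"dx": -1,"dy": 0,"dz": 8,"spin": 0,"grip": 0},{"dx": -4,"dy": 0,"dz": 8,"spin": 0,"grip": 0},{"dx": -7.5,"dy": 0,"dz": 8,"spin": 0,"grip": 0},{"dx": -11,"dy": 0,"dz": 8.5,"spin": 0,"grip": 0},{"dx": -13,"dy": 0,"dz": 11,"spin": 0,"grip": 0},{"dx": -14,"dy": 0,"dz": 14,"spin": 0,"grip": 0},{"dx": -14,"dy": 0,"dz": 16,"spin": 0,"grip": 0}], "squeeze": 30}}

```text
time_s: 21.62
tcp_pos: [0.4899, 0.0909, 0.2114]
eef_rot: [-179.9, -0.1, -0.6]
contact_force: [0.8, 0.7, -2.0]
gripper_width: 0.0366
```

Emit:
{"fn": "servo_tool", "kwargs": {"targets": [{"dx": 1,"dy": 3,"dz": 0,"spin": 0,"grip": 0},{"dx": 2,"dy": 6.5,"dz": 0,"spin": 0,"grip": 0},{"dx": 3,"dy": 10,"dz": 0,"spin": 0,"grip": 0},{"dx": 4,"dy": 13.5,"dz": 0,"spin": 0,"grip": 0},{"dx": 5,"dy": 17,"dz": 0,"spin": 0,"grip": 0},{"dx": 6.5,"dy": 20,"dz": 0,"spin": -0.01,"grip": 0},{"dx": 6.7,"dy": 20,"dz": 0,"spin": -0.01,"grip": 0},{"dx": 6.7,"dy": 20,"dz": 0,"spin": -0.01,"grip": 0},{"dx": 6.7,"dy": 20,"dz": 0,"spin": -0.01,"grip": 0},{"dx": 6.7,"dy": 20,"dz": 0,"spin": -0.01,"grip": 0}], "squeeze": 30}}

```text
time_s: 22.45
tcp_pos: [0.5582, 0.2903, 0.2083]
eef_rot: [180.0, 0.0, -1.3]
contact_force: [0.6, -0.7, -1.9]
gripper_width: 0.0367
```

```bash
python3 look.py 12 cube; python3 - <<'E'
from h import *
s=cv2.imread("pics/s12.png");t=cv2.imread("pics/t12.png");T=r.get_state()["tcp_pos"]
h=T[2]-.0495+.012
P=[[T[0]+.0035,T[1],h],[T[0]+.0035,T[1],h+.104],[T[0]+.0325,T[1],h],[T[0]-.0255,T[1],h]]
o=np.zeros((600,800,3),np.uint8)
c=crop(s,240,100,340,220,4)
for u,v in (proj("side",P)-[240,100])*4: cv2.circle(c,(int(u),int(v)),3,(0,0,255),1)
o[:480,:400]=c
c=crop(t,120,130,220,250,4);o[:480,400:]=c
cv2.imwrite("pics/c12.png",o)
E
```

```text
[0.55845521 0.29022854 0.2087505 ] [-1.79973894e+02 -2.10227587e-02 -1.29085612e+00] [ 0.23194181  0.17917573 -2.04793788] 0.03673961496780635 22.55
side cube 0.55 [264.1, 340.8, 342.3, 391.4] 305.2 372.1 2298
side cube 0.5 [293.4, 128.3, 320.9, 158.0] 307.3 145.2 276
```

View pics/c12.png

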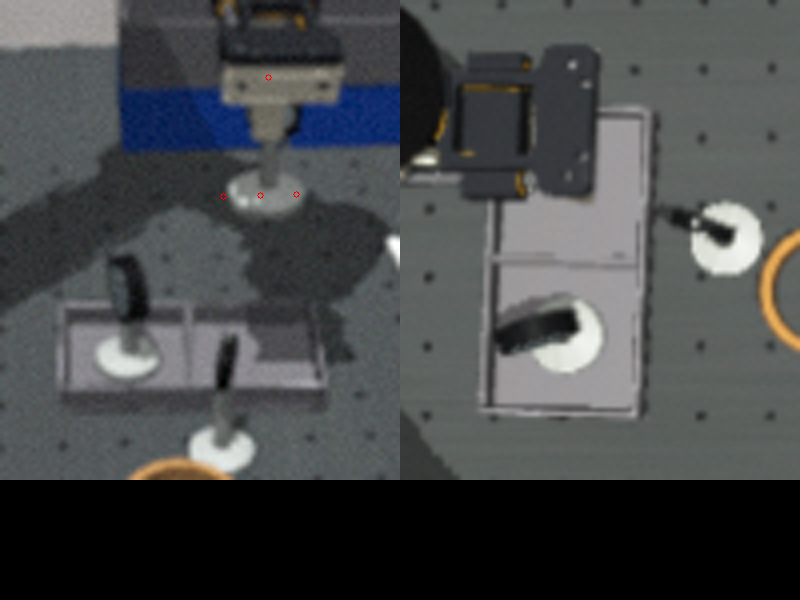

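Emit:
{"fn": "servo_tool", "kwargs": {"targets": [{"dx": -0.2,"dy": 0.1,"dz": -3,"spin": 0,"grip": 0},{"dx": -0.2,"dy": 0.1,"dz": -6.5,"spin": 0,"grip": 0},{"dx": -0.2,"dy": 0.1,"dz": -10,"spin": 0,"grip": 0},{"dx": -0.2,"dy": 0.1,"dz": -13,"spin": 0,"grip": 0},{"dx": -0.2,"dy": 0.1,"dz": -15,"spin": 0,"grip": 0},{"dx": -0.2,"dy": 0.1,"dz": -16,"spin": 0,"grip": 0},{"dx": -0.2,"dy": 0.1,"dz": -16.3,"spin": 0,"grip": 0},{"dx": -0.2,"dy": 0.1,"dz": -16.6,"spin": 0,"grip": 0},{"dx": -0.2,"dy": 0.1,"dz": -16.6,"spin": 0,"grip": 0},{"dx": -0.2,"dy": 0.1,"dz": -16.6,"spin": 0,"grip": 0}], "squeeze": 30}}

```text
time_s: 23.48
tcp_pos: [0.5576, 0.2929, 0.0437]
eef_rot: [-179.9, -0.1, -1.2]
contact_force: [-0.2, 0.1, -1.2]
gripper_width: 0.0371
```

Emit:
{"fn": "servo_tool", "kwargs": {"targets": [{"dx": 0,"dy": 0,"dz": -0.2,"spin": 0,"grip": 0},{"dx": 0,"dy": 0,"dz": -0.2,"spin": 0,"grip": 0},{"dx": 0,"dy": 0,"dz": -0.2,"spin": 0,"grip": 70},{"dx": 0,"dy": 0,"dz": -0.2,"spin": 0,"grip": 70},{"dx": 0,"dy": 0,"dz": -0.2,"spin": 0,"grip": 70},{"dx": 0,"dy": 0,"dz": -0.2,"spin": 0,"grip": 70},{"dx": 0,"dy": 0,"dz": -0.2,"spin": 0,"grip": 70},{"dx": 0,"dy": 0,"dz": -0.2,"spin": 0,"grip": 70},{"dx": 0,"dy": 0,"dz": -0.2,"spin": 0,"grip": 70},{"dx": 0,"dy": 0,"dz": -0.2,"spin": 0,"grip": 70}], "squeeze": 60}}

```text
time_s: 24.32
tcp_pos: [0.5567, 0.2922, 0.04]
eef_rot: [180.0, 0.0, -1.2]
contact_force: [-0.1, -0.6, -0.1]
gripper_width: 0.0615
```

Emit:
{"fn": "servo_tool", "kwargs": {"targets": [{"dx": 0,"dy": 0,"dz": 1,"spin": 0,"grip": 70},{"dx": 0,"dy": 0,"dz": 4,"spin": 0,"grip": 70},{"dx": 0,"dy": 0,"dz": 8,"spin": 0,"grip": 70},{"dx": 0,"dy": 0,"dz": 12,"spin": 0,"grip": 70},{"dx": 0,"dy": 0,"dz": 14,"spin": 0,"grip": 70},{"dx": -1,"dy": -4,"dz": 14,"spin": 0,"grip": 70},{"dx": -2,"dy": -8,"dz": 14,"spin": 0,"grip": 70},{"dx": -4,"dy": -11.5,"dz": 14,"spin": 0,"grip": 70},{"dx": -6,"dy": -15,"dz": 14,"spin": 0,"grip": 70},{"dx": -8,"dy": -18,"dz": 14,"spin": 0,"grip": 70}]}}

```text
time_s: 25.15
tcp_pos: [0.4755, 0.1101, 0.1807]
eef_rot: [-180.0, -0.0, -1.3]
contact_force: [0.2, 0.0, 0.4]
gripper_width: 0.0611
```

```bash
python3 look.py 13 cube; python3 - <<'E'
from h import *
x,y=.563,.292
P=[[x,y,.005],[x,y,.109],[x+.029,y,.005],[x-.029,y,.005],[x,y-.029,.005]]
print("exp side",proj("side",P).round(1).tolist(),"top",proj("top",P).round(1).tolist())
E
```

```text
[0.47384703 0.10859079 0.18138652] [-1.79953976e+02 -1.55618839e-02 -1.38112776e+00] [1.25186799 0.39788168 0.98837297] 0.06139203784430822 25.25
side cube 0.86 [300.0, 163.4, 315.1, 197.5] 305.2 178.5 353
exp side [[302.4, 189.6], [304.1, 164.8], [310.9, 189.3], [293.9, 189.9], [303.4, 195.2]] top [[163.4, 176.7], [153.5, 171.9], [163.5, 166.7], [163.2, 186.7], [173.3, 176.6]]
```

Emit:
{"fn": "servo_tool", "kwargs": {"targets": [{"dx": 0,"dy": -4,"dz": 0,"spin": -0.05,"grip": 70},{"dx": 0,"dy": -8,"dz": 0,"spin": -0.108,"grip": 70},{"dx": 0,"dy": -12,"dz": 0,"spin": -0.108,"grip": 70},{"dx": 0.5,"dy": -16,"dz": 0,"spin": -0.108,"grip": 70},{"dx": 0.5,"dy": -20,"dz": 0,"spin": -0.108,"grip": 70},{"dx": 1,"dy": -24,"dz": 0,"spin": -0.108,"grip": 70},{"dx": 1,"dy": -28,"dz": 0,"spin": -0.108,"grip": 70},{"dx": 1.5,"dy": -32,"dz": 0,"spin": -0.108,"grip": 70},{"dx": 1.8,"dy": -36,"dz": 0,"spin": -0.108,"grip": 70},{"dx": 1.8,"dy": -40,"dz": 0,"spin": -0.108,"grip": 70}]}}

```text
time_s: 26.18
tcp_pos: [0.4961, -0.2898, 0.1802]
eef_rot: [180.0, -0.0, -7.4]
contact_force: [0.4, -0.2, 0.0]
gripper_width: 0.0613
```

Emit:
{"fn": "servo_tool", "kwargs": {"targets": [{"dx": 0,"dy": -3,"dz": -2,"spin": 0,"grip": 70},{"dx": 0,"dy": -4.5,"dz": -4,"spin": 0,"grip": 70},{"dx": 0,"dy": -4.5,"dz": -5,"spin": 0,"grip": 70},{"dx": 0,"dy": -4.5,"dz": -6,"spin": 0,"grip": 70},{"dx": 0,"dy": -4.5,"dz": -6,"spin": 0,"grip": 70},{"dx": 0,"dy": -4.5,"dz": -6,"spin": 0,"grip": 70},{"dx": 0,"dy": -4.5,"dz": -6,"spin": 0,"grip": 70},{"dx": 0,"dy": -4.5,"dz": -6,"spin": 0,"grip": 70},{"dx": 0,"dy": -4.5,"dz": -6,"spin": 0,"grip": 70},{"dx": 0,"dy": -4.5,"dz": -6,"spin": 0,"grip": 70}]}}

```text
time_s: 27.02
tcp_pos: [0.4953, -0.3325, 0.121]
eef_rot: [180.0, -0.1, -7.4]
contact_force: [-0.0, 0.0, -1.2]
gripper_width: 0.0608
```

```bash
python3 look.py 14 cube rod ring tray
```

```text
[ 0.49499539 -0.33267328  0.12065259] [ 1.79991681e+02 -5.17998450e-02 -7.41584069e+00] [0.58883984 0.3113641  0.69184614] 0.061315981645766085 27.1167
top cube 0.59 [147.6, 160.9, 175.4, 187.1] 159.2 174.5 443
side rod 0.64 [267.1, 346.9, 359.0, 369.6] 302.5 356.4 537
side rod 0.55 [174.9, 345.2, 199.0, 418.9] 185.4 388.1 630
top rod 0.77 [373.6, 279.5, 426.5, 298.6] 402.0 287.4 369
top rod 0.67 [380.7, 202.5, 393.8, 231.0] 387.1 217.1 183
side ring 0.98 [361.5, 149.3, 389.1, 230.7] 373.6 189.0 1083
top ring 0.83 [227.5, 98.9, 312.8, 130.9] 268.4 108.2 1671
top ring 0.44 [372.0, 206.9, 399.1, 232.9] 383.4 222.4 203
side tray 0.76 [255.1, 174.8, 289.6, 200.9] 271.5 190.2 744
top tray 0.81 [141.3, 152.7, 186.4, 235.0] 162.3 196.0 2559
top tray 0.38 [384.5, 205.2, 392.8, 231.2] 387.0 216.9 195
```

Emit:
{"fn": "servo_tool", "kwargs": {"targets": [{"dx": -0.3,"dy": -0.4,"dz": -2,"spin": 0,"grip": 70},{"dx": -0.3,"dy": -0.4,"dz": -4,"spin": 0,"grip": 70},{"dx": -0.3,"dy": -0.4,"dz": -6,"spin": 0,"grip": 70},{"dx": -0.3,"dy": -0.4,"dz": -8,"spin": 0,"grip": 70},{"dx": -0.3,"dy": -0.4,"dz": -9.5,"spin": 0,"grip": 60},{"dx": -0.3,"dy": -0.4,"dz": -9.5,"spin": 0,"grip": 0},{"dx": -0.3,"dy": -0.4,"dz": -9.5,"spin": 0,"grip": 0},{"dx": -0.3,"dy": -0.4,"dz": -9.5,"spin": 0,"grip": 0},{"dx": -0.3,"dy": -0.4,"dz": -9.5,"spin": 0,"grip": 0},{"dx": -0.3,"dy": -0.4,"dz": -9.5,"spin": 0,"grip": 0}], "squeeze": 60}}

```text
time_s: 28.35
tcp_pos: [0.4925, -0.3371, 0.0264]
eef_rot: [180.0, -0.1, -7.4]
contact_force: [-0.4, 0.3, -0.3]
gripper_width: 0.0271
```

Emit:
{"fn": "servo_tool", "kwargs": {"targets": [{"dx": 0,"dy": 0,"dz": 0,"spin": 0,"grip": 0},{"dx": 0,"dy": 0,"dz": 0,"spin": 0,"grip": 0},{"dx": 0,"dy": 0,"dz": 0,"spin": 0,"grip": 0},{"dx": 0,"dy": 0,"dz": 0,"spin": 0,"grip": 0},{"dx": 0,"dy": 0,"dz": 0,"spin": 0,"grip": 0},{"dx": 0,"dy": 0,"dz": 0,"spin": 0,"grip": 0},{"dx": 0,"dy": 0,"dz": 0,"spin": 0,"grip": 0},{"dx": 0,"dy": 0,"dz": 0,"spin": 0,"grip": 0},{"dx": 0,"dy": 0,"dz": 0,"spin": 0,"grip": 0},{"dx": 0,"dy": 0,"dz": 0,"spin": 0,"grip": 0}], "squeeze": 60}}

```text
time_s: 29.18
tcp_pos: [0.4923, -0.337, 0.0261]
eef_rot: [180.0, -0.1, -7.4]
contact_force: [-0.3, 2.0, 7.1]
gripper_width: 0.0217
```

Emit:
{"fn": "servo_tool", "kwargs": {"targets": [{"dx": 0,"dy": 0,"dz": 1,"spin": 0,"grip": 0},{"dx": 0,"dy": 0,"dz": 4,"spin": 0,"grip": 0},{"dx": 0,"dy": 0,"dz": 8,"spin": 0,"grip": 0},{"dx": 0,"dy": 0,"dz": 11,"spin": 0,"grip": 0},{"dx": -0.2,"dy": 2.5,"dz": 13.5,"spin": 0.03,"grip": 0},{"dx": -0.4,"dy": 5,"dz": 16,"spin": 0.06,"grip": 0},{"dx": -0.6,"dy": 8,"dz": 18.5,"spin": 0.09,"grip": 0},{"dx": -0.8,"dy": 11,"dz": 21,"spin": 0.129,"grip": 0},{"dx": -1,"dy": 14,"dz": 23.5,"spin": 0.129,"grip": 0},{"dx": -1.2,"dy": 17,"dz": 26,"spin": 0.129,"grip": 0}], "squeeze": 60}}

```text
time_s: 30.02
tcp_pos: [0.4786, -0.1656, 0.2868]
eef_rot: [-180.0, -0.0, -0.1]
contact_force: [1.0, 0.3, -1.9]
gripper_width: 0.0216
```

Emit:
{"fn": "servo_tool", "kwargs": {"targets": [{"dx": 0,"dy": 3,"dz": 1.5,"spin": 0,"grip": 0},{"dx": 0,"dy": 6,"dz": 3,"spin": 0,"grip": 0},{"dx": 0,"dy": 9,"dz": 4.5,"spin": 0,"grip": 0},{"dx": 0,"dy": 12,"dz": 4.5,"spin": 0,"grip": 0},{"dx": 0,"dy": 15,"dz": 4.5,"spin": 0,"grip": 0},{"dx": 1,"dy": 15.35,"dz": 4.5,"spin": 0,"grip": 0},{"dx": 3,"dy": 15.35,"dz": 4.5,"spin": 0,"grip": 0},{"dx": 5,"dy": 15.35,"dz": 4.5,"spin": 0,"grip": 0},{"dx": 6.6,"dy": 15.35,"dz": 4.5,"spin": 0,"grip": 0},{"dx": 6.6,"dy": 15.35,"dz": 4.5,"spin": 0,"grip": 0}], "squeeze": 60}}

```text
time_s: 30.85
tcp_pos: [0.5473, -0.0132, 0.3291]
eef_rot: [180.0, 0.1, -0.0]
contact_force: [0.0, -0.4, -1.4]
gripper_width: 0.0216
```

```bash
python3 look.py 15 rod; python3 - <<'E'
from h import *
s=cv2.imread("pics/s15.png");t=cv2.imread("pics/t15.png");st=r.get_state();T=st["tcp_pos"]
P=rodpts(T,st["eef_rot"][2],-12,T[2]+.049);print(P[-2:])
a=np.linspace(0,2*np.pi,24,endpoint=False);R=[[.653+.023*np.cos(q),-.0135+.023*np.sin(q),.31] for q in a]
o=np.zeros((600,800,3),np.uint8)
for n,im,x0,y0,X in(("side",s,310,110,0),("top",t,220,85,402)):
    c=crop(im,x0,y0,x0+80,y0+100,5)
    for u,v in (proj(n,P)-[x0,y0])*5: cv2.circle(c,(int(u),int(v)),4,(0,0,255),1)
    for u,v in (proj(n,R)-[x0,y0])*5: cv2.circle(c,(int(u),int(v)),1,(0,200,0),-1)
    o[:500,X:X+398]=c[:,:398]
cv2.imwrite("pics/c15.png",o)
E
```

```text
[ 0.5454688  -0.01355461  0.32955206] [ 1.79980209e+02  1.02213955e-01 -7.26944421e-02] [-0.24770286  0.70121669 -0.38532139] 0.02141157458120659 30.95
side rod 0.88 [284.6, 145.5, 372.4, 164.8] 318.0 150.4 441
side rod 0.84 [178.0, 343.0, 199.2, 418.0] 185.6 386.7 654
top rod 0.76 [358.0, 275.8, 426.6, 302.0] 396.2 288.5 465
top rod 0.71 [259.9, 170.6, 275.7, 202.2] 267.9 186.3 319
[[ 0.66306737 -0.01371797  0.37323917]
 [ 0.64006738 -0.01369369  0.34023917]]
```

View pics/c15.png

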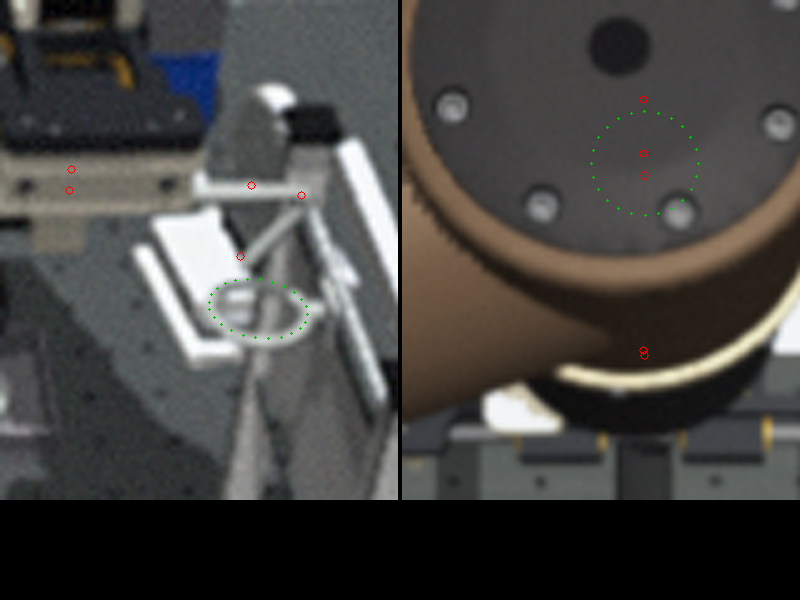

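Emit:
{"fn": "servo_tool", "kwargs": {"targets": [{"dx": 0.2,"dy": 0,"dz": 0,"spin": 0,"grip": 0},{"dx": 0.2,"dy": 0,"dz": -0.7,"spin": 0,"grip": 0},{"dx": 0.2,"dy": 0,"dz": -1.4,"spin": 0,"grip": 0},{"dx": 0.2,"dy": 0,"dz": -2.1,"spin": 0,"grip": 0},{"dx": 0.2,"dy": 0,"dz": -2.9,"spin": 0,"grip": 0},{"dx": 0.2,"dy": 0,"dz": -3.7,"spin": 0,"grip": 0},{"dx": 0.2,"dy": 0,"dz": -4.5,"spin": 0,"grip": 0},{"dx": 0.2,"dy": 0,"dz": -5.2,"spin": 0,"grip": 0},{"dx": 0.2,"dy": 0,"dz": -5.6,"spin": 0,"grip": 0},{"dx": 0.2,"dy": 0,"dz": -5.6,"spin": 0,"grip": 0}], "squeeze": 60}}

```text
time_s: 31.88
tcp_pos: [0.5472, -0.0134, 0.2728]
eef_rot: [180.0, 0.1, -0.0]
contact_force: [-0.3, -0.4, -1.0]
gripper_width: 0.0216
```

```bash
cat >chk.py <<'E'
from h import *
s=r.capture("side");st=r.get_state();T=st["tcp_pos"];print(T,st["contact_force"].round(2),st["moment"].round(3),st["gripper_width"])
P=rodpts(T,st["eef_rot"][2],-12,T[2]+.049);print("pred bend,tip",P[-2:].round(4).tolist(),proj("side",P[-2:]).round(1).tolist())
for w in("rod","ring"):
    for d in r.cut_out(w,"side")[:2]: print(w,round(d["p"],2),d["extent"])
E
python3 chk.py
```

```text
[ 0.54755711 -0.01340421  0.27363406] [ 0.53  0.33 -0.66] [-0.101  0.008  0.03 ] 0.021865913726533442
pred bend,tip [[0.6656, -0.0135, 0.3166], [0.6426, -0.0135, 0.2836]] [[367.3, 169.2], [355.7, 180.6]]
rod 0.88 [285.3, 165.7, 367.0, 185.1]
rod 0.83 [177.1, 343.7, 198.0, 416.9]
ring 0.71 [262.3, 337.8, 344.2, 392.4]
ring 0.57 [354.4, 151.9, 386.2, 230.8]
```

Emit:
{"fn": "servo_tool", "kwargs": {"targets": [{"dx": 0,"dy": 0,"dz": -0.3,"spin": 0,"grip": 0},{"dx": 0,"dy": 0,"dz": -0.6,"spin": 0,"grip": 0},{"dx": 0,"dy": 0,"dz": -0.9,"spin": 0,"grip": 0},{"dx": 0,"dy": 0,"dz": -1.2,"spin": 0,"grip": 0},{"dx": 0,"dy": 0,"dz": -1.5,"spin": 0,"grip": 0},{"dx": 0,"dy": 0,"dz": -1.8,"spin": 0,"grip": 0},{"dx": 0,"dy": 0,"dz": -2.1,"spin": 0,"grip": 0},{"dx": 0,"dy": 0,"dz": -2.4,"spin": 0,"grip": 0},{"dx": 0,"dy": 0,"dz": -2.7,"spin": 0,"grip": 0},{"dx": 0,"dy": 0,"dz": -3,"spin": 0,"grip": 0}], "squeeze": 60}}

```text
time_s: 32.87
tcp_pos: [0.5479, -0.0133, 0.2439]
eef_rot: [-180.0, -0.0, -0.0]
contact_force: [0.8, -0.5, 2.4]
gripper_width: 0.0217
```

```bash
python3 chk.py
```

```text
[ 0.54760242 -0.01329588  0.24321289] [1.19 0.17 1.15] [-0.107 -0.586  0.021] 0.021699540317006008
pred bend,tip [[0.6656, -0.0134, 0.2862], [0.6426, -0.0134, 0.2532]] [[365.3, 179.4], [353.9, 190.3]]
rod 0.89 [284.7, 174.5, 366.5, 192.9]
rod 0.86 [174.7, 345.8, 197.9, 420.0]
ring 0.63 [351.5, 156.3, 386.4, 235.4]
```

Emit:
{"fn": "servo_tool", "kwargs": {"targets": [{"dx": 0,"dy": 0,"dz": -0.6,"spin": 0,"grip": 0},{"dx": 0,"dy": 0,"dz": -1.3,"spin": 0,"grip": 0},{"dx": 0,"dy": 0,"dz": -2.0,"spin": 0,"grip": 0},{"dx": 0,"dy": 0,"dz": -2.7,"spin": 0,"grip": 0},{"dx": 0,"dy": 0,"dz": -3.4,"spin": 0,"grip": 0},{"dx": 0,"dy": 0,"dz": -4.1,"spin": 0,"grip": 0},{"dx": 0,"dy": 0,"dz": -4.8,"spin": 0,"grip": 0},{"dx": 0,"dy": 0,"dz": -5.5,"spin": 0,"grip": 0},{"dx": 0,"dy": 0,"dz": -6.2,"spin": 0,"grip": 0},{"dx": 0,"dy": 0,"dz": -6.9,"spin": 0,"grip": 0}], "squeeze": 60}}

```text
time_s: 33.85
tcp_pos: [0.5478, -0.0133, 0.1744]
eef_rot: [180.0, -0.0, -0.0]
contact_force: [1.2, 0.2, 1.2]
gripper_width: 0.0212
```

```bash
python3 chk.py
```

```text
[ 0.54670258 -0.01333026  0.17277953] [-0.17  0.14 -1.76] [ 0.009 -0.429 -0.003] 0.021273278980919304
pred bend,tip [[0.6647, -0.0135, 0.2158], [0.6417, -0.0134, 0.1828]] [[360.5, 201.5], [349.8, 211.5]]
rod 0.7 [175.9, 343.9, 201.1, 419.3]
rod 0.58 [283.2, 197.6, 359.0, 210.8]
ring 0.96 [345.4, 179.8, 380.9, 255.9]
ring 0.57 [281.7, 197.2, 358.5, 208.4]
```

Emit:
{"fn": "servo_tool", "kwargs": {"targets": [{"dx": 0,"dy": 0,"dz": -0.6,"spin": 0,"grip": 0},{"dx": 0,"dy": 0,"dz": -1.3,"spin": 0,"grip": 0},{"dx": 0,"dy": 0,"dz": -2.0,"spin": 0,"grip": 0},{"dx": 0,"dy": 0,"dz": -2.7,"spin": 0,"grip": 0},{"dx": 0,"dy": 0,"dz": -3.4,"spin": 0,"grip": 0},{"dx": 0,"dy": 0,"dz": -4.1,"spin": 0,"grip": 0},{"dx": 0,"dy": 0,"dz": -4.6,"spin": 0,"grip": 0},{"dx": 0,"dy": 0,"dz": -5.0,"spin": 0,"grip": 0},{"dx": 0,"dy": 0,"dz": -5.3,"spin": 0,"grip": 0},{"dx": 0,"dy": 0,"dz": -5.5,"spin": 0,"grip": 0}], "squeeze": 60}}

```text
time_s: 34.83
tcp_pos: [0.5476, -0.0135, 0.1201]
eef_rot: [180.0, 0.0, -0.0]
contact_force: [-4.3, 0.3, 7.8]
gripper_width: 0.0216
```

```bash
python3 chk.py
```

```text
[ 0.5475993  -0.01346121  0.12002998] [-2.42 -0.48  6.28] [-0.156  0.477 -0.018] 0.021482634429646496
pred bend,tip [[0.6656, -0.0135, 0.163], [0.6426, -0.0135, 0.13]] [[357.8, 216.8], [347.5, 226.1]]
rod 0.85 [175.4, 344.6, 200.4, 418.5]
rod 0.52 [282.2, 214.3, 358.5, 226.4]
ring 0.78 [351.2, 194.1, 378.2, 266.6]
ring 0.6 [263.7, 163.4, 282.5, 196.0]
```

```bash
python3 - <<'E'
from h import *
for d in(0,.07,.13,.138,.145): print(d,proj("side",[[.687,-.104,.19-d],[.687,-.104,.315-d],[.690,.078,.315-d]]).round(1).tolist(), proj("side",[[.653,-.0135,.31-d]]).round(1).tolist())
im=r.capture("side");cv2.imwrite("pics/s20.png",im)
s0=cv2.imread("pics/side0.png")
# shutter top bright strip near rail: compare patch motion via template of plate top-edge clip region in s0
tp=s0[138:158,372:386]
# template match along expected path
res=cv2.matchTemplate(im[140:240,345:400],tp,cv2.TM_CCOEFF_NORMED);_,m,_,l=cv2.minMaxLoc(res);print("match",m,l[0]+345,l[1]+140,"from 372,138")
E
```

```text
0 [[376.3, 234.3], [386.3, 194.5], [368.5, 147.6]] [[361.6, 171.7]]
0.07 [[371.4, 253.7], [380.5, 217.7], [364.2, 169.9]] [[357.3, 194.3]]
0.13 [[367.5, 269.0], [375.9, 235.8], [360.7, 187.5]] [[354.0, 212.1]]
0.138 [[367.0, 271.0], [375.3, 238.1], [360.3, 189.8]] [[353.5, 214.4]]
0.145 [[366.6, 272.7], [374.8, 240.1], [359.9, 191.7]] [[353.2, 216.4]]
match 0.9037818908691406 373 140 from 372,138
```

Emit:
{"fn": "servo_tool", "kwargs": {"targets": [{"dx": 0,"dy": 0,"dz": -0.1,"spin": 0,"grip": 0},{"dx": 0,"dy": 0,"dz": -0.2,"spin": 0,"grip": 0},{"dx": 0,"dy": 0,"dz": -0.3,"spin": 0,"grip": 0},{"dx": 0,"dy": 0,"dz": -0.4,"spin": 0,"grip": 0},{"dx": 0,"dy": 0,"dz": -0.5,"spin": 0,"grip": 0},{"dx": 0,"dy": 0,"dz": -0.5,"spin": 0,"grip": 0},{"dx": 0,"dy": 0,"dz": -0.5,"spin": 0,"grip": 0},{"dx": 0,"dy": 0,"dz": -0.5,"spin": 0,"grip": 0},{"dx": 0,"dy": 0,"dz": -0.5,"spin": 0,"grip": 0},{"dx": 0,"dy": 0,"dz": -0.5,"spin": 0,"grip": 0}], "squeeze": 60}}

```text
time_s: 35.87
tcp_pos: [0.5476, -0.0134, 0.1156]
eef_rot: [180.0, -0.0, -0.0]
contact_force: [-4.5, -0.3, 6.1]
gripper_width: 0.0219
```

```bash
python3 chk.py; python3 - <<'E'
from h import *
im=r.capture("side");cv2.imwrite("pics/s21.png",im)
a=cv2.imread("pics/s20.png")
p=lambda i:cv2.cvtColor(i[185:275,345:385],6).astype(np.float32)
print("shift",cv2.phaseCorrelate(p(a),p(im)), np.abs(p(a)-p(im)).mean(), np.abs(p(a)-p(im)).max())
E
```

```text
[ 0.54763098 -0.01344713  0.11558919] [-3.62  0.47  5.95] [-0.136  0.638  0.008] 0.021607203905336412
pred bend,tip [[0.6656, -0.0135, 0.1586], [0.6426, -0.0135, 0.1256]] [[357.6, 218.0], [347.3, 227.3]]
rod 0.94 [172.7, 345.8, 200.0, 418.5]
rod 0.64 [282.1, 212.2, 356.9, 226.8]
ring 0.74 [347.6, 192.4, 376.7, 271.8]
shift ((-0.030871132861392425, 0.11163958702085353), 0.9676090049743652) 3.7338889 89.0
```

Emit:
{"fn": "servo_tool", "kwargs": {"targets": [{"dx": 0,"dy": 0,"dz": 0.4,"spin": 0,"grip": 0},{"dx": 0,"dy": 0,"dz": 0.9,"spin": 0,"grip": 0},{"dx": 0,"dy": 0,"dz": 1.5,"spin": 0,"grip": 0},{"dx": 0,"dy": 0,"dz": 2.2,"spin": 0,"grip": 0},{"dx": 0,"dy": 0,"dz": 3.0,"spin": 0,"grip": 0},{"dx": 0,"dy": 0,"dz": 3.8,"spin": 0,"grip": 0},{"dx": 0,"dy": 0,"dz": 4.6,"spin": 0,"grip": 0},{"dx": 0,"dy": 0,"dz": 5.4,"spin": 0,"grip": 0},{"dx": 0,"dy": 0,"dz": 6.2,"spin": 0,"grip": 0},{"dx": 0,"dy": 0,"dz": 7,"spin": 0,"grip": 0}], "squeeze": 60}}

```text
time_s: 36.9
tcp_pos: [0.5477, -0.0133, 0.1861]
eef_rot: [-180.0, -0.0, -0.0]
contact_force: [-0.2, -0.1, -1.2]
gripper_width: 0.0218
```

Emit:
{"fn": "servo_tool", "kwargs": {"targets": [{"dx": 0,"dy": 0,"dz": 1,"spin": 0,"grip": 0},{"dx": 0,"dy": 0,"dz": 2,"spin": 0,"grip": 0},{"dx": 0,"dy": 0,"dz": 3,"spin": 0,"grip": 0},{"dx": 0,"dy": 0,"dz": 4,"spin": 0,"grip": 0},{"dx": -1,"dy": 0,"dz": 4,"spin": 0,"grip": 0},{"dx": -3,"dy": 0,"dz": 4,"spin": 0,"grip": 0},{"dx": -5,"dy": 0,"dz": 4,"spin": 0,"grip": 0},{"dx": -6,"dy": 0,"dz": 4,"spin": 0,"grip": 0},{"dx": -6,"dy": 0,"dz": 4,"spin": 0,"grip": 0},{"dx": -6,"dy": 0,"dz": 4,"spin": 0,"grip": 0}], "squeeze": 60}}

```text
time_s: 37.73
tcp_pos: [0.4876, -0.0133, 0.2257]
eef_rot: [-180.0, -0.1, -0.0]
contact_force: [0.4, 1.0, -1.0]
gripper_width: 0.0215
```

```bash
python3 chk.py; python3 - <<'E'
from h import *
im=r.capture("side");cv2.imwrite("pics/s22.png",im)
a=cv2.imread("pics/s21.png")
p=lambda i:cv2.cvtColor(i[225:275,355:385],6).astype(np.float32)
print("shift",cv2.phaseCorrelate(p(a),p(im)), np.abs(p(a)-p(im)).mean())
# rod line from mask
st=r.get_state();T=st["tcp_pos"]
d=[d for d in r.cut_out("rod","side") if d["extent"][1]<330][0];m=d["mask"];ys,xs=np.nonzero(m)
for x in range(int(xs.min()),int(xs.max())+1,6): 
    q=ys[xs==x]; print(x,q.min() if len(q) else None,q.max() if len(q) else None,end="; ")
print()
for pt in(0,3,5,7,10):
    P=rodpts(T,st["eef_rot"][2],-12,T[2]+.049,pt);print(pt,proj("side",P[2:]).round(1).tolist())
E
```

```text
[ 0.48812651 -0.01318793  0.22550992] [ 0.17  0.95 -1.38] [-0.011 -0.071 -0.039] 0.021611475031731768
pred bend,tip [[0.6061, -0.0132, 0.2685], [0.5831, -0.0132, 0.2355]] [[339.9, 185.9], [329.1, 196.6]]
rod 0.76 [260.9, 178.3, 339.0, 197.8]
rod 0.62 [173.9, 343.8, 199.8, 416.4]
ring 0.96 [348.9, 194.5, 378.2, 270.1]
shift ((0.10530939315531462, -0.15319700889189392), 0.9352935727437337) 4.424
259 187 190; 265 184 194; 271 183 194; 277 183 192; 283 None None; 289 None None; 295 None None; 301 None None; 307 None None; 313 None None; 319 183 184; 325 182 185; 331 182 196; 337 182 190; 
0 [[296.3, 185.5], [330.3, 184.5], [339.9, 186.1], [329.2, 196.8]]
3 [[296.3, 185.3], [330.5, 182.9], [340.3, 184.1], [330.1, 195.2]]
5 [[296.3, 185.2], [330.5, 181.8], [340.4, 182.8], [330.7, 194.1]]
7 [[296.3, 185.1], [330.5, 180.8], [340.6, 181.4], [331.3, 193.1]]
10 [[296.3, 184.9], [330.4, 179.2], [340.6, 179.4], [332.0, 191.4]]
```

Emit:
{"fn": "servo_tool", "kwargs": {"targets": [{"dx": 0,"dy": -3,"dz": 0,"spin": -0.05,"grip": 0},{"dx": 0,"dy": -6.5,"dz": -1,"spin": -0.1,"grip": 0},{"dx": 0,"dy": -10,"dz": -2,"spin": -0.129,"grip": 0},{"dx": 0.2,"dy": -13.5,"dz": -3,"spin": -0.129,"grip": 0},{"dx": 0.2,"dy": -17,"dz": -4,"spin": -0.129,"grip": 0},{"dx": 0.4,"dy": -20.5,"dz": -5,"spin": -0.129,"grip": 0},{"dx": 0.4,"dy": -24,"dz": -6,"spin": -0.129,"grip": 0},{"dx": 0.4,"dy": -27.5,"dz": -7,"spin": -0.129,"grip": 0},{"dx": 0.4,"dy": -30,"dz": -8,"spin": -0.129,"grip": 0},{"dx": 0.4,"dy": -31,"dz": -8.5,"spin": -0.129,"grip": 0}], "squeeze": 60}}

```text
time_s: 38.82
tcp_pos: [0.4909, -0.3263, 0.1377]
eef_rot: [-180.0, 0.2, -7.6]
contact_force: [-0.0, -0.4, -1.6]
gripper_width: 0.0215
```

Emit:
{"fn": "servo_tool", "kwargs": {"targets": [{"dx": 0,"dy": -0.8,"dz": 0,"spin": 0,"grip": 0},{"dx": 0,"dy": -1.4,"dz": 0,"spin": 0,"grip": 0},{"dx": 0,"dy": -1.4,"dz": 0,"spin": 0,"grip": 0},{"dx": 0,"dy": -1.4,"dz": 0,"spin": 0,"grip": 0},{"dx": 0,"dy": -1.4,"dz": 0,"spin": 0,"grip": 0},{"dx": 0,"dy": -1.4,"dz": 0,"spin": 0,"grip": 0},{"dx": 0,"dy": -1.4,"dz": 0,"spin": 0,"grip": 0},{"dx": 0,"dy": -1.4,"dz": 0,"spin": 0,"grip": 0},{"dx": 0,"dy": -1.4,"dz": 0,"spin": 0,"grip": 0},{"dx": 0,"dy": -1.4,"dz": 0,"spin": 0,"grip": 0}], "squeeze": 60}}

```text
time_s: 39.65
tcp_pos: [0.4918, -0.3371, 0.1402]
eef_rot: [180.0, -0.0, -7.4]
contact_force: [-0.7, -0.6, -0.8]
gripper_width: 0.0218
```

Over the cradle at the pick-up position; lower to just above the resting height, then release.

Emit:
{"fn": "servo_tool", "kwargs": {"targets": [{"dx": 0,"dy": 0,"dz": -2.5,"spin": 0,"grip": 0},{"dx": 0,"dy": 0,"dz": -5,"spin": 0,"grip": 0},{"dx": 0,"dy": 0,"dz": -7.5,"spin": 0,"grip": 0},{"dx": 0,"dy": 0,"dz": -9.5,"spin": 0,"grip": 0},{"dx": 0,"dy": 0,"dz": -10.5,"spin": 0,"grip": 0},{"dx": 0,"dy": 0,"dz": -11,"spin": 0,"grip": 0},{"dx": 0,"dy": 0,"dz": -11.2,"spin": 0,"grip": 0},{"dx": 0,"dy": 0,"dz": -11.2,"spin": 0,"grip": 0},{"dx": 0,"dy": 0,"dz": -11.2,"spin": 0,"grip": 0},{"dx": 0,"dy": 0,"dz": -11.2,"spin": 0,"grip": 0}], "squeeze": 60}}

```text
time_s: 40.48
tcp_pos: [0.4923, -0.3377, 0.0291]
eef_rot: [180.0, -0.1, -7.4]
contact_force: [-1.8, -0.2, 1.6]
gripper_width: 0.0215
```

```bash
python3 - <<'E'
from plant import r
s=r.get_state();print(s["tcp_pos"],s["contact_force"],s["moment"])
r.capture("side")
for d in r.cut_out("rod","side")[:2]: print(d["p"],d["extent"])
E
```

```text
[ 0.49227784 -0.33766744  0.02914825] [-1.84323533 -0.19217649  1.56295141] [0.04100169 0.67345611 0.03518155]
0.79 [266.0, 345.4, 359.9, 367.6]
0.77 [175.9, 344.7, 199.0, 420.0]
```

Emit:
{"fn": "servo_tool", "kwargs": {"targets": [{"dx": 0,"dy": 0,"dz": 0,"spin": 0,"grip": 30},{"dx": 0,"dy": 0,"dz": 0,"spin": 0,"grip": 40},{"dx": 0,"dy": 0,"dz": 0,"spin": 0,"grip": 50},{"dx": 0,"dy": 0,"dz": 0,"spin": 0,"grip": 70},{"dx": 0,"dy": 0,"dz": 0,"spin": 0,"grip": 70},{"dx": 0,"dy": 0,"dz": 0,"spin": 0,"grip": 70},{"dx": 0,"dy": 0,"dz": 0,"spin": 0,"grip": 70},{"dx": 0,"dy": 0,"dz": 0,"spin": 0,"grip": 70},{"dx": 0,"dy": 0,"dz": 0,"spin": 0,"grip": 70},{"dx": 0,"dy": 0,"dz": 0,"spin": 0,"grip": 70}]}}

```text
time_s: 41.42
tcp_pos: [0.4917, -0.3373, 0.0281]
eef_rot: [180.0, -0.0, -7.4]
contact_force: [-0.4, 0.7, 0.5]
gripper_width: 0.0609
```

Emit:
{"fn": "servo_tool", "kwargs": {"targets": [{"dx": 0,"dy": 0,"dz": 2,"spin": 0,"grip": 70},{"dx": 0,"dy": 0,"dz": 5,"spin": 0,"grip": 70},{"dx": 0,"dy": 0,"dz": 9,"spin": 0,"grip": 70},{"dx": 0,"dy": 0,"dz": 13,"spin": 0,"grip": 70},{"dx": 0,"dy": 2,"dz": 16,"spin": 0,"grip": 70},{"dx": 0,"dy": 6,"dz": 17,"spin": 0,"grip": 70},{"dx": 0,"dy": 10,"dz": 17,"spin": 0,"grip": 70},{"dx": 0,"dy": 14,"dz": 17,"spin": 0,"grip": 70},{"dx": 0,"dy": 18,"dz": 17,"spin": 0,"grip": 70},{"dx": 0,"dy": 20,"dz": 17,"spin": 0,"grip": 70}]}}

```text
time_s: 42.25
tcp_pos: [0.4913, -0.1343, 0.1986]
eef_rot: [-180.0, -0.1, -7.4]
contact_force: [-0.1, 0.3, 0.8]
gripper_width: 0.0615
```

```bash
python3 look.py 30 rod cube ring lens iris; python3 - <<'E'
from h import *
P=rodpts((.5039,-.3384),-7.4,0,.075);print(proj("side",P).round(1).tolist(),proj("top",P).round(1).tolist())
E
```

```text
[ 0.49174043 -0.13461024  0.19865478] [-1.79960586e+02 -6.58505649e-02 -7.23007840e+00] [-0.22638101 -0.7291976  -0.44416867] 0.06107425383982074 42.35
side rod 0.66 [173.8, 345.8, 198.6, 418.8] 185.2 391.4 555
side rod 0.64 [269.9, 347.7, 356.5, 368.2] 302.2 355.7 850
top rod 0.7 [359.6, 275.9, 426.6, 300.9] 400.5 287.2 329
top rod 0.67 [143.5, 204.3, 169.3, 222.2] 157.7 213.8 293
side cube 0.58 [266.1, 348.0, 362.9, 370.1] 303.8 355.8 841
side cube 0.38 [255.4, 174.5, 322.5, 203.2] 270.6 190.9 569
top cube 0.76 [145.6, 163.0, 164.8, 187.3] 155.7 174.4 340
top cube 0.7 [212.7, 26.6, 324.0, 157.6] 268.7 91.7 10566
side ring 0.71 [344.4, 191.6, 376.5, 267.7] 363.9 230.4 888
side ring 0.52 [258.5, 338.3, 345.1, 392.6] 304.7 372.1 2431
top ring 0.71 [212.2, 23.8, 325.6, 154.4] 268.9 91.4 10428
top ring 0.56 [232.3, 114.4, 306.5, 140.8] 268.0 124.2 1305
side lens 0.64 [262.6, 166.4, 283.8, 198.6] 271.8 181.6 337
top lens 0.68 [144.1, 204.1, 169.6, 222.7] 156.9 213.4 277
top lens 0.54 [233.1, 114.1, 306.6, 135.6] 269.4 123.1 1143
side iris 0.68 [344.8, 194.4, 378.1, 267.9] 363.8 229.1 931
top iris 0.65 [384.5, 186.9, 395.4, 229.9] 388.1 208.8 321
[[266.9, 349.8], [309.5, 352.4], [309.2, 355.0], [347.9, 357.4], [358.9, 359.5], [346.1, 366.2]] [[387.1, 227.7], [390.8, 194.3], [389.7, 194.6], [392.8, 164.8], [393.1, 156.5], [389.0, 166.5]]
```

```bash
python3 - <<'E'
from h import *
g=lambda f,b:cv2.cvtColor(cv2.imread(f"pics/{f}.png")[b[1]:b[3],b[0]:b[2]],6).astype(np.float32)
for f0,f1,b in(("side0","s30",(262,338,362,374)),("s14","s30",(292,160,322,202)),("s13","s30",(285,160,325,202)),("s21","s30",(350,225,385,275)),("side0","s30",(255,165,284,200))):
    a,c=g(f0,b),g(f1,b);print(f0,f1,cv2.phaseCorrelate(a,c),np.abs(a-c).mean())
E
```

```text
side0 s30 ((0.21726829213236698, 0.3098774905114787), 0.976485880083508) 5.540278
s14 s30 ((1.8636569336756406, 13.965389993249861), 0.0646910176453767) 38.716667
s13 s30 ((-14.679248404666069, -19.741732990665263), -0.031680782636006675) 47.544643
s21 s30 ((0.2554210290538492, 0.08388303381295259), 0.8686878946092393) 4.641143
side0 s30 ((0.1618771603208966, 0.10932182817274239), 0.699310674490752) 17.973398
```

```bash
python3 - <<'E'
from h import *
g=lambda f,b:cv2.cvtColor(cv2.imread(f"pics/{f}.png")[b[1]:b[3],b[0]:b[2]],6).astype(np.float32)
for f0,f1,b in(("t14","t30",(136,150,192,240)),("t14","t30",(140,155,185,192)),("top0","t30",(150,180,300,290)),("top0","t30",(380,150,405,170))):
    a,c=g(f0,b),g(f1,b);print(cv2.phaseCorrelate(a,c),np.abs(a-c).mean(),np.median(np.abs(a-c)))
a=g("t30",(140,155,185,192));
m=(a>200).astype(np.uint8);n,l,s,c=cv2.connectedComponentsWithStats(m);print([(s[i].tolist(),c[i].round(1).tolist()) for i in range(1,n) if s[i][4]>15])
E
```

```text
((-0.3776046714339216, 0.06927705416287466), 0.5858085748884413) 26.06012 4.0
((0.42203091007837656, -0.11786661773308893), 0.496225786474016) 35.565765 5.0
((-0.1816082385378195, 0.2745533211073621), 0.31853802702162) 24.522182 12.0
((1.8387354475020956, -0.3513912014731524), 0.249173131942749) 25.348 6.0
[]
```

Emit:
{"fn": "servo_tool", "kwargs": {"targets": [{"dx": -0.3,"dy": 4,"dz": 2,"spin": 0,"grip": 70},{"dx": -0.6,"dy": 8,"dz": 4,"spin": 0,"grip": 70},{"dx": -0.8,"dy": 12,"dz": 5,"spin": 0,"grip": 70},{"dx": -1,"dy": 16,"dz": 5,"spin": 0,"grip": 70},{"dx": -1.2,"dy": 20,"dz": 5,"spin": 0,"grip": 70},{"dx": -1.5,"dy": 24,"dz": 5,"spin": 0,"grip": 70},{"dx": -1.8,"dy": 28,"dz": 5,"spin": 0,"grip": 70},{"dx": -2,"dy": 32,"dz": 5,"spin": 0,"grip": 70},{"dx": -2.2,"dy": 36,"dz": 5,"spin": 0,"grip": 70},{"dx": -3,"dy": 39.5,"dz": 5,"spin": 0,"grip": 70}]}}

```text
time_s: 43.68
tcp_pos: [0.4618, 0.2599, 0.248]
eef_rot: [180.0, -0.0, -7.4]
contact_force: [0.9, 0.1, -0.2]
gripper_width: 0.0617
```

Emit:
{"fn": "servo_tool", "kwargs": {"targets": [{"dx": -1.5,"dy": 3,"dz": 0,"spin": 0,"grip": 70},{"dx": -3,"dy": 6.5,"dz": 0,"spin": 0,"grip": 70},{"dx": -4.5,"dy": 10,"dz": 0,"spin": 0,"grip": 70},{"dx": -6,"dy": 13.5,"dz": 0,"spin": 0,"grip": 70},{"dx": -7.5,"dy": 17,"dz": 0,"spin": 0,"grip": 70},{"dx": -9,"dy": 20.5,"dz": 0,"spin": 0,"grip": 70},{"dx": -11,"dy": 24,"dz": 0,"spin": 0,"grip": 70},{"dx": -13,"dy": 27.5,"dz": 0,"spin": 0,"grip": 70},{"dx": -15,"dy": 31,"dz": 0,"spin": 0,"grip": 70},{"dx": -17,"dy": 34,"dz": 0,"spin": 0,"grip": 70}]}}

```text
time_s: 44.52
tcp_pos: [0.2908, 0.5995, 0.2476]
eef_rot: [180.0, -0.0, -7.5]
contact_force: [0.3, -0.7, -0.0]
gripper_width: 0.0613
```

```bash
python3 look.py 31 rod cube ring; python3 - <<'E'
from h import *
g=lambda f,b:cv2.cvtColor(cv2.imread(f"pics/{f}.png")[b[1]:b[3],b[0]:b[2]],6).astype(np.float32)
for n,f0,f1,b in(("rod side","side0","s31",(262,338,362,374)),("rod top","top0","t31",(365,150,405,240)),("lens top","top0","t31",(140,198,186,240)),("iris/tape/box top","top0","t31",(185,178,300,255)),("bottle","top0","t31",(160,258,192,288)),("tools top","top0","t31",(292,160,345,238))):
    a,c=g(f0,b),g(f1,b);p=cv2.phaseCorrelate(a,c);print(n,np.round(p[0],2),round(p[1],2),np.abs(a-c).mean().round(1))
a=g("t31",(138,152,188,240));m=(a>190).astype(np.uint8);n,l,s,c=cv2.connectedComponentsWithStats(m);print([(s[i].tolist(),c[i].round(1).tolist()) for i in range(1,n) if s[i][4]>15])
E
```

```text
[0.28906381 0.60117425 0.24615009] [ 1.79908430e+02  2.40031196e-02 -7.25512733e+00] [ 0.09490209 -0.64299423  0.18613044] 0.061286921231013876 44.6167
side rod 0.96 [174.5, 343.5, 199.5, 419.7] 185.7 387.4 642
side rod 0.64 [266.5, 345.8, 359.1, 370.2] 303.9 355.8 873
top rod 0.87 [381.3, 155.6, 395.9, 225.6] 388.9 198.6 426
top rod 0.86 [355.3, 277.7, 428.0, 300.3] 393.9 288.9 484
side cube 0.85 [298.6, 162.8, 314.4, 194.6] 304.9 177.8 381
side cube 0.27 [261.0, 164.8, 279.3, 198.5] 271.8 181.7 289
top cube 0.82 [145.6, 163.5, 173.9, 187.4] 158.9 174.6 431
side ring 0.96 [343.7, 190.5, 376.5, 268.0] 363.6 229.4 948
top ring 0.91 [233.6, 113.8, 307.7, 140.3] 269.1 123.4 1197
rod side [0.23 0.32] 0.97 5.5
rod top [ 0.   -0.22] 0.98 2.7
lens top [0.01 0.51] 0.99 0.9
iris/tape/box top [ 0.01 -0.01] 1.01 0.8
bottle [ 0.01 -0.08] 0.98 0.9
tools top [-0.  0.] 0.99 0.9
[([16, 15, 18, 19, 164], [27.0, 25.6]), ([16, 53, 16, 18, 132], [25.0, 64.2])]
```

```bash
python3 -c "
from plant import r
print(r.close_job())"
```

```text
the job is handed in; nothing more can be done
None
```

The job is finished and handed in at about 45 s. No verdict was given, so what follows rests on my own checks.

**What I did**
- **Cube:** the gripper could not reach under the shutter, because the tool only points straight down. I used the hook rod to drag the cube forward and sideways on the base plate. I then laid the rod back, gripped the cube from above and stood it in the empty compartment.
- **Shutter:** I took the rod again, put the hook through the ring and eased the shutter down to its stop. I then unhooked the rod and laid it back in its cradle.

**What the last checks showed**
- **Rod:** it lies within 0.4 pixel (about 1 mm) of where it was at the start, in both views.
- **Cube:** it is within a few millimetres of the compartment's centre, and its outline fits it standing upright.
- **Bystanders:** in the top view the iris, tape, box, bottle and tools match the start picture to within 0.1 pixel. The lens matches to within about half a pixel, roughly 1 mm.
- **Shutter:** pressing 4 mm further moved it no more than about 0.1 pixel, and it stayed down after unhooking. One detector edge fitted full travel (145 mm), but the other put it nearer 134 mm. I took the first as right, because of the press test.

**What disagreed or failed**
- **First grasp:** the gripper closed on nothing when I first reached for the rod. The fingertips seemed to sit 15 to 30 mm above the reported tool position, so I gripped lower after that.
- **Rod slip:** the rod tilted a few degrees in the grip while pulling the shutter down, but stayed hooked.
- **Detector:** the cube and rod finders sometimes gave wrong results while the arm blocked the view, so I repeated those checks with the arm out of the way.

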